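# Pack the cheese wedges head to tail in the front-loading sample box

## Robot

A 6-joint arm with a two-finger parallel gripper is mounted at the origin on a cart in front of the work surface, level with it; the furniture and walls round the work are solid. World frame = base frame: x ahead of the robot, y to its left, z up, the work surface at z = 0. Lengths are in m, angles in rad, forces in N, time in s.
With the tool pointing down it reaches from about 0.3 to 0.825 m from the base axis. Payload 5.4 kg.
Tool frame: the origin (TCP) lies at the very end of the fingers, on their centre line; the grasp point (between the pads) lies 19 mm behind it; y points along the fingers, x is the direction in which the jaws open and shut, and the axes are right-handed (so a half turn about y gives the same grasp; the last joint's range is limited). The gripper opens to 92 mm and grips with 3 to 60 N. Pads are 20 mm wide; open, the fingers measure 128 mm over their backs; the gripper's body (75 mm by 189 mm) begins 69 mm behind the grasp point.
Start: joints at [-1.48, 0.158, 1.597, -0, 1.386, -0.21], TCP at [0.17, -0.549, 0.215] pointing down, gripper open.
Joint ranges: [-2.91, 2.91], [-0.94, 2.29], [0.18, 2.7], [-1.29, 4.43], [0.17, 2.64], [-3, 3]. Speed limits (rad/s): [2.57, 2.57, 3.14, 3.14, 3.14, 3.14].

## Interface

Orientations are given as [roll, pitch, yaw] about the fixed x, y, z axes, in that order (R = Rz(yaw) Ry(pitch) Rx(roll)).
In Python, from plant import * gives the robot as it stands.
- The arm moves only by the shell command python3 -m jog 'ROWS' [FORCE]. ROWS is JSON, a list of rows, each an object with "hand": the opening, from 0 (shut) to 1 (fully open); "translation": the shift along the tool's x, y, z in units of 30 mm (1.0 is 30 mm), a list of three; "delta_rot": the turn, a rotation vector about the tool's x, y, z in units of 6 degrees (1.0 is 6 degrees), a list of three. In form: [{"hand": hand, "translation": [dx, dy, dz], "delta_rot": [wx, wy, wz]}, ...]. A call has 1 to 5 rows; each row is the pose to reach, as a shift and turn from the pose commanded when the call began, along the tool's axes at that moment; what a row does not reach only later rows make up. A row lasts 1/12 s, in which the tool goes at most 41.7 mm and 7.16 degrees, less where a joint would pass 70% of its speed; a pose out of reach is approached as far as the arm can. A call with a gripper value outside its range is refused whole. The fingers move at their own pace and stop on an object; FORCE is the grip in N (left out, the last holds). Time passes only in rows, so rows that repeat a pose let the fingers close. It gives the time, the measured TCP pose, the force and the opening at its end, in the units of the state.
- get_obs(): the state, without advancing time (a new reading comes with each control period).
- camera(name): name is "scene" or "top" or "wrist"; returns the picture (384x512x3 uint8, blue, green, red); there is no depth.
- camera_params(name): a dict with "fx", "fy", "cx", "cy" (pixels), "pose" (4x4, takes a point from camera to world coordinates). Camera axes: x right, y up, looking along -z (the intrinsics and any distortion apply to the point x, -y, -z); pixel columns grow to the right and rows downward; lengths in m; the calibration is good to about 2 mm. A picture is of the moment at which its call begins: read the wrist's pose just before it. camera_params takes no time and is no camera call; for the wrist camera it gives the pose at the moment of the call.
- job_done(): hands the job in, once; it reports no verdict.
The state is a dict: "clock": time; "joints": joint angles; "qvel": joint speeds; "tau": joint torques, N m; "ee_pos": TCP position; "ee_rot": TCP orientation; "force": force on the tool from outside, world axes, zero at the start; "ft_torque": the same for the moment, N m; "opening": finger opening in m.
Only numpy, scipy, OpenCV 4.12 (cv2) and the standard library are available. Lean on these libraries where they do the work, as an engineer would, in place of code of your own. Each camera call takes 0.05 s, during which the arm holds its last target.

## Task

Pack the two cheese wedges lying on the worktop into the sample box beside the two already in it, all four head to tail so that they fill the box, each flat on the floor and pushed fully home. Then close the lid fully, and let go. Do not shove the box away from where it stands, and leave the other things alone.

Things in the scene. Friction and masses are not known exactly. Their poses are not given: they have to be found in the camera images.
- sample_box: grey front-loading sample box, loose, 1 kg or more; slides if pushed over 6 to 10 N. Origin: centre of underside; x to its back (hinge), y to its left, z up. Floor top at z 3 mm. Inside 123 mm wide (y +-61.5), 93 deep (x +-46.5), 34 high under the closed lid. Side and back walls 3 thick, 20 high, no front wall. Two wedges stand loosely in its -y half, not yet pushed together or to the -y wall
- box_mouth (a point): middle of the open front's sill on the floor, box frame x -46.5, y 0, z 3 mm. In front of it a loading lip slopes from the floor (box x -49.5) down to the worktop (x -66)
- lid (a joint): hinge angle of the lid half, rad: 0 closed (rims meet the base's rims, its front wall shuts the mouth), about 1.6 upright, open. Stiff: stays where it is left, moves at 1 to 3 N at its front edge. Closed it is 99 x 129 mm (x, y), flat top at box z 40 mm, front wall down to z 5. A wedge not home or not flat blocks it
- lid_hinge (a point): middle of the hinge line, which runs along the box's y at box x 50, z 20 mm
- lid_front (a point): middle of the lid's outer top front edge, 99.5 mm in front of and 20 mm above the hinge line when closed; moves with the lid. Below it a thumb tab 40 mm wide sticks out 9 mm forward, its top 4 mm under the lid's top
- cheese_a: hard cheese wedge, about 90 g; all four alike: prism 90 long, 30 mm high, from above a right trapezium, broad (rind) end 38, narrow end 22 wide. Origin on the underside, mid-length; x to the broad end, z up. Square flank at y -15, slanted flank from y +7 (narrow end) to +23 (broad end). In the box: nearest the -y wall, square flank to it, broad end to the back
- cheese_b: second wedge in the box, same shape and frame; next to the first, slanted flanks facing, broad end to the box's front, square flank towards the free half. Head to tail, two wedges make a rectangle 60 x 90 mm, four 120 x 90
- cheese_c: wedge on the worktop, same shape and frame, any heading. The next wedge in must lie like the first (broad end to the back), the last like the second: it slides narrow end first into the tapering gap left at the +y wall. Either wedge may go first
- cheese_d: the other wedge on the worktop, same shape and frame, any heading
- white_cup: bystander: sample cup with white lid, 56 mm across, 58 mm high; origin at the centre of its underside
- blue_cup: bystander: sample cup with blue lid, 52 mm across, 50 mm high; origin at the centre of its underside
- timer: bystander: white kitchen timer 62 x 62 x 17 mm; origin at the centre of its underside
- marker: bystander: marker pen lying, 135 mm long along its y, 17 mm thick; origin at the centre of its underside
- tweezers: bystander: tweezers lying, 116 mm long along their y, 14 x 8 mm; origin at the centre of the underside
- vial: bystander: tan vial lying, 44 mm long along its y, 19 mm thick; origin at the centre of its underside
There are look-alikes about, which are no part of the job. Leave any green look-alike of the cheese_d alone.

How it is judged:
By the outcome, as a careful person would: the job done as asked, in the order asked, and still so for the second after the job is handed in, with the robot touching nothing.
It also fails if it takes over 72 s, if anything falls off the work surface, if the arm or the gripper's body presses on something with over 40 N, if the wrist force passes 120 N, or if a joint passes its speed limit or range.

## Working session

There is one attempt and no reset: what is moved stays moved. The work goes in short steps, Python scripts to look and compute and a shell command to move; the robot and the scene stay as the last step left them, time stands still between calls to the robot, and variables do not carry over. Pictures are saved under pics/ and viewed, and the job is handed in when it is done.

```bash
ls; mkdir -p pics
python3 - <<'E'
from plant import *
import cv2
print(get_obs())
for n in ["scene","top","wrist"]:
    p=camera_params(n);print(n,{k:(v if k!='pose' else 0) for k,v in p.items()});print(p['pose'])
    im=camera(n);cv2.imwrite(f'pics/{n}0.png',im)
E
```

```text
pics
{'clock': 0.0, 'joints': array([-1.48006717e+00,  1.59060591e-01,  1.59822898e+00, -3.29557889e-05,
        1.38620338e+00, -2.10109598e-01]), 'qvel': array([ 4.48256957e-04, -9.70209486e-04,  7.62776257e-04,  8.34221493e-05,
       -1.17855056e-03,  2.93666986e-03]), 'tau': array([ 8.82340955e-04, -3.85571730e+01, -3.22108626e+01,  7.01192091e-02,
        3.75851803e-02, -1.35691948e-04]), 'ee_pos': array([ 0.17029053, -0.54854255,  0.21361408]), 'ee_rot': array([-1.57043166,  0.00186526, -1.26995115]), 'force': array([ 0.58007212, -0.37315665, -0.8188199 ]), 'ft_torque': array([ 0.03124942,  0.04980504, -0.01726638]), 'opening': 0.09192985075819356}
scene {'fx': 350.6838565049633, 'fy': 350.6838565049633, 'cx': 259.6416204083797, 'cy': 197.81270370069194, 'pose': 0}
[[-0.81775917  0.30829693 -0.48602772 -0.16501048]
 [-0.57547764 -0.42363387  0.69954259  1.10417985]
 [ 0.00976902  0.85175545  0.52384847  0.82020132]
 [ 0.          0.          0.          1.        ]]
top {'fx': 461.4926000217149, 'fy': 461.4926000217149, 'cx': 266.52656771082866, 'cy': 191.73586271409155, 'pose': 0}
[[ 6.53992223e-04  9.75308785e-01 -2.20844621e-01  2.33216410e-01]
 [-9.99999761e-01  5.88498833e-04 -3.62354238e-04  6.42106047e-02]
 [-2.23440470e-04  2.20844805e-01  9.75308937e-01  1.50419330e+00]
 [ 0.00000000e+00  0.00000000e+00  0.00000000e+00  1.00000000e+00]]
wrist {'fx': 293.5448205037775, 'fy': 293.5448205037775, 'cx': 255.02167306382148, 'cy': 194.38826246733154, 'pose': 0}
[[ 0.29759209  0.91928923  0.25757769  0.24293169]
 [-0.95469017  0.28722571  0.07789785 -0.52615374]
 [-0.00237228 -0.26908867  0.96311249  0.3833755 ]
 [ 0.          0.          0.          1.        ]]
```

View pics/scene0.png

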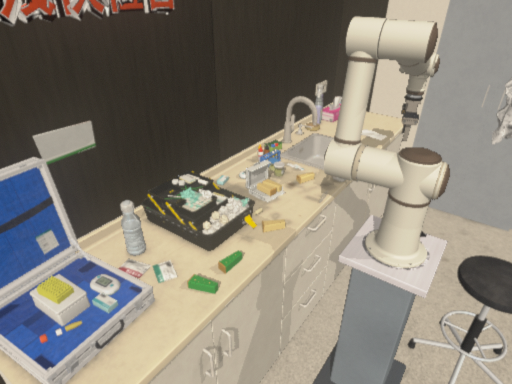

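View pics/top0.png

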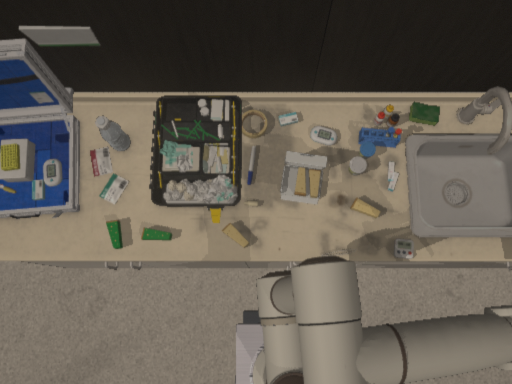

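View pics/wrist0.png

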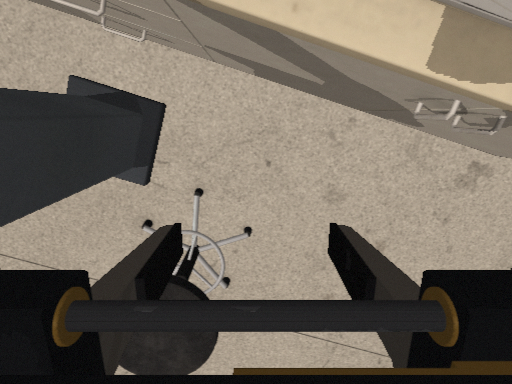

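```bash
cat > h.py <<'E'
from plant import *
import cv2, numpy as np
from scipy.spatial.transform import Rotation as Rn
def ray(P,u,v):
    d=np.array([(u-P['cx'])/P['fx'],-(v-P['cy'])/P['fy'],-1.0]); T=np.array(P['pose'])
    return T[:3,3],T[:3,:3]@d
def onz(P,uv,z):
    r=[]
    for u,v in np.atleast_2d(uv):
        o,d=ray(P,u,v); r.append((o+d*(z-o[2])/d[2])[:2])
    return np.array(r)
def proj(P,X):
    T=np.array(P['pose']); c=(np.atleast_2d(X)-T[:3,3])@T[:3,:3]
    return np.c_[P['cx']+P['fx']*c[:,0]/-c[:,2], P['cy']+P['fy']*c[:,1]/c[:,2]]
def toolR():
    o=get_obs(); return Rn.from_euler('xyz',o['ee_rot']), np.array(o['ee_pos'])
E
python3 - <<'E'
from h import *
im=cv2.imread('pics/top0.png')
c=im[90:270,200:430]
cv2.imwrite('pics/topc.png',cv2.resize(c,None,fx=3.4,fy=3.3,interpolation=cv2.INTER_CUBIC))
P=camera_params('top')
for uv in [(236,235),(366,208),(283,152),(328,152)]: print(uv,onz(P,uv,0.03))
im=cv2.imread('pics/scene0.png')
cv2.imwrite('pics/scenec.png',cv2.resize(im[120:260,200:350],None,fx=4.2,fy=4.2,interpolation=cv2.INTER_CUBIC))
E
```

```text
(236, 235) [[0.42469592 0.16257123]]
(366, 208) [[ 0.51303822 -0.25848451]]
(283, 152) [[0.7031522  0.00981993]]
(328, 152) [[ 0.7032398  -0.14049212]]
```

View pics/topc.png

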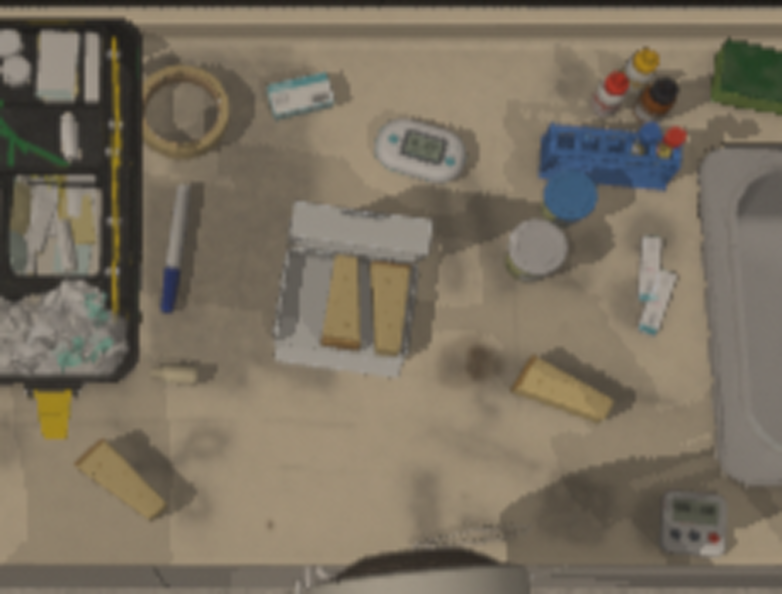

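View pics/scenec.png

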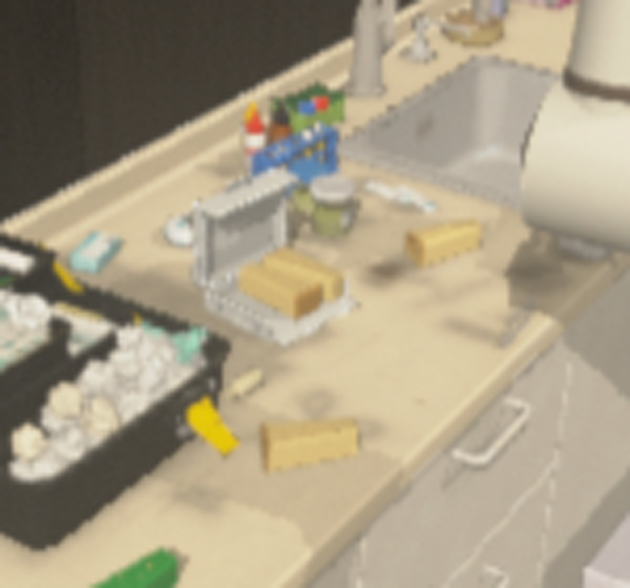

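```bash
cat >> h.py <<'E'
def go(x,y,z,yaw):
    R,p=toolR(); Rt=Rn.from_euler('xyz',[-np.pi/2,0,yaw])
    t=R.inv().apply(np.array([x,y,z])-p)/0.03
    r=np.degrees((R.inv()*Rt).as_rotvec())/6
    print('tr',t.round(3),'rot',r.round(3),'rows>=%.1f'%max(np.linalg.norm(t)*30/41.7,np.linalg.norm(r)*6/7.16))
E
python3 -c "
from h import *
go(.45,-.03,.25,-1.5708)"
```

```text
tr [-13.753  -1.181  14.028] rot [-1.000e-03  2.872e+00 -1.400e-02] rows>=14.2
```

```bash
python3 -m jog '[{"hand":1,"translation":[-4.6,-1.18,4.7],"delta_rot":[0,0,0]},{"hand":1,"translation":[-4.6,-1.18,4.7],"delta_rot":[0,0,0]},{"hand":1,"translation":[-4.6,-1.18,4.7],"delta_rot":[0,0,0]},{"hand":1,"translation":[-4.6,-1.18,4.7],"delta_rot":[0,0,0]},{"hand":1,"translation":[-4.6,-1.18,4.7],"delta_rot":[0,0,0]}]'
python3 -m jog '[{"hand":1,"translation":[-4.6,0,4.7],"delta_rot":[0,0,0]},{"hand":1,"translation":[-4.6,0,4.7],"delta_rot":[0,0,0]},{"hand":1,"translation":[-4.6,0,4.7],"delta_rot":[0,0,0]},{"hand":1,"translation":[-4.6,0,4.7],"delta_rot":[0,0,0]},{"hand":1,"translation":[-4.6,0,4.7],"delta_rot":[0,0,0]}]'
python3 -c "
from h import *
go(.45,-.03,.25,-1.5708)"
```

```text
clock: 0.57
ee_pos: [0.2649, -0.3732, 0.2501]
ee_rot: [-1.57, 0.001, -1.27]
force: [0.3, 0.2, -0.2]
opening: 0.0921
clock: 0.98
ee_pos: [0.3586, -0.1992, 0.2499]
ee_rot: [-1.57, 0.0, -1.269]
force: [-0.1, -0.7, 0.0]
opening: 0.0921
tr [-4.478e+00  2.000e-03  4.585e+00] rot [-0.006  2.883 -0.004] rows>=4.6
```

```bash
python3 -m jog '[{"hand":1,"translation":[-4.48,0,4.58],"delta_rot":[0,2.88,0]},{"hand":1,"translation":[-4.48,0,4.58],"delta_rot":[0,2.88,0]},{"hand":1,"translation":[-4.48,0,4.58],"delta_rot":[0,2.88,0]},{"hand":1,"translation":[-4.48,0,4.58],"delta_rot":[0,2.88,0]},{"hand":1,"translation":[-4.48,0,4.58],"delta_rot":[0,2.88,0]}]'
python3 -m jog '[{"hand":1,"translation":[0,0,0],"delta_rot":[0,0,0]},{"hand":1,"translation":[0,0,0],"delta_rot":[0,0,0]}]'
cat > snap.py <<'E'
from h import *
import sys,pickle
name,out=sys.argv[1:3]
P=camera_params(name); im=camera(name)
cv2.imwrite(f'pics/{out}.png',im); pickle.dump(P,open(f'pics/{out}.pkl','wb'))
cv2.imwrite(f'pics/{out}_b.png',cv2.resize(im,(800,600),interpolation=cv2.INTER_CUBIC))
E
python3 snap.py wrist w1
```

```text
clock: 1.4
ee_pos: [0.4476, -0.0349, 0.25]
ee_rot: [-1.571, -0.0, -1.573]
force: [-0.1, 0.1, -0.5]
opening: 0.092
clock: 1.57
ee_pos: [0.4474, -0.0348, 0.2496]
ee_rot: [-1.572, 0.0, -1.567]
force: [-0.3, -0.8, -0.7]
opening: 0.0917
```

View pics/w1_b.png

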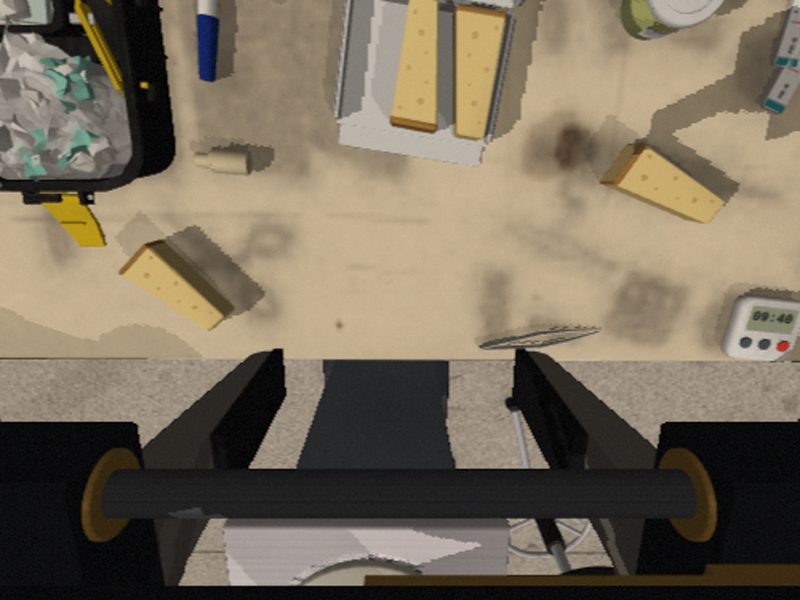

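Run:
```python
from h import *
import pickle
im=cv2.imread('pics/w1.png');P=pickle.load(open('pics/w1.pkl','rb'))
h=cv2.cvtColor(im,cv2.COLOR_BGR2HSV)
for p in [(115,182),(300,60),(310,80),(431,118),(402,108),(85,170),(200,180)]: print(p,h[p[1],p[0]])
m=cv2.inRange(h,(15,100,170),(30,255,255)); m=cv2.morphologyEx(m,cv2.MORPH_CLOSE,np.ones((3,3)))
cs,_=cv2.findContours(m,cv2.RETR_EXTERNAL,cv2.CHAIN_APPROX_NONE)
v=im.copy()
for c in cs:
    if cv2.contourArea(c)<300: continue
    c=cv2.convexHull(c)
    a=cv2.approxPolyN(c,4) if hasattr(cv2,'approxPolyN') else cv2.approxPolyDP(c,4,True)
    a=a.reshape(-1,2); X=onz(P,a,0.03)
    print(cv2.contourArea(c),a.tolist()); print(X.round(4).tolist(), np.linalg.norm(X-np.roll(X,-1,0),axis=1).round(4))
    cv2.polylines(v,[a.astype(np.int32)],True,(0,0,255),1)
cv2.imwrite('pics/v.png',cv2.resize(v[:260],(800,406)))
```

```text
(115, 182) [ 20 112 202]
(300, 60) [ 21 117 203]
(310, 80) [ 20 115 164]
(431, 118) [ 20 115 201]
(402, 108) [ 18 155 148]
(85, 170) [ 20 111 205]
(200, 180) [ 20  64 192]
1186.0 [[142, 202], [133, 211], [78, 176], [94, 158]]
[[0.4024, 0.1222], [0.3891, 0.1361], [0.4387, 0.2053], [0.4633, 0.1801]] [0.0192 0.0851 0.0352 0.0841]
622.0 [[66, 157], [50, 157], [28, 130], [51, 122]]
[[0.4645, 0.2172], [0.4643, 0.2384], [0.4993, 0.2606], [0.5096, 0.2289]] [0.0213 0.0414 0.0333 0.0467]
1469.0 [[463, 129], [452, 143], [395, 118], [414, 93]]
[[0.5038, -0.3035], [0.4858, -0.2926], [0.5171, -0.2136], [0.5475, -0.2333]] [0.021  0.085  0.0363 0.0827]
1851.0 [[323, 11], [308, 88], [292, 85], [292, 5]]
[[0.6378, -0.113], [0.5527, -0.1], [0.5561, -0.0799], [0.6438, -0.0764]] [0.0861 0.0204 0.0877 0.037 ]
1732.0 [[279, 0], [278, 79], [250, 74], [262, 0]]
[[0.6488, -0.0611], [0.563, -0.0622], [0.5686, -0.0275], [0.6487, -0.0414]] [0.0858 0.0352 0.0813 0.0197]
```

View pics/v.png

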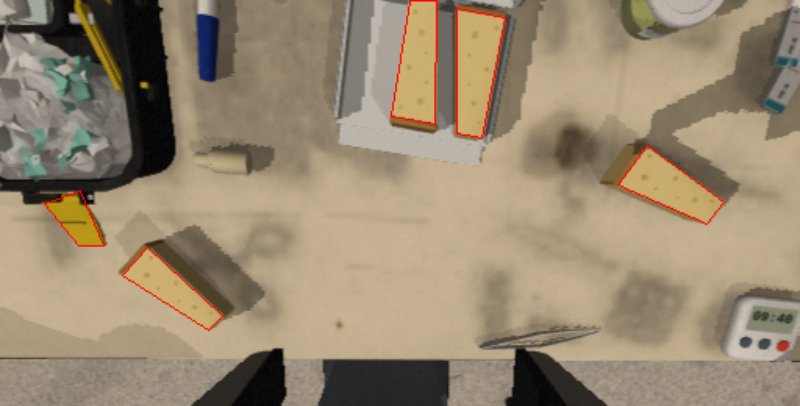

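```bash
python3 -m jog '[{"hand":1,"translation":[1.2,-0.8,3],"delta_rot":[0,1.5,0]},{"hand":1,"translation":[1.2,-0.8,3],"delta_rot":[0,1.5,0]},{"hand":1,"translation":[1.2,-0.8,3],"delta_rot":[0,1.5,0]},{"hand":1,"translation":[1.2,-0.8,3],"delta_rot":[0,1.5,0]},{"hand":1,"translation":[1.2,-0.8,3],"delta_rot":[0,1.5,0]}]'
python3 snap.py wrist w2
```

```text
clock: 2.03
ee_pos: [0.5366, -0.0745, 0.2736]
ee_rot: [-1.572, 0.0, -1.731]
force: [-0.6, -0.3, -0.0]
opening: 0.0921
```

View pics/w2_b.png

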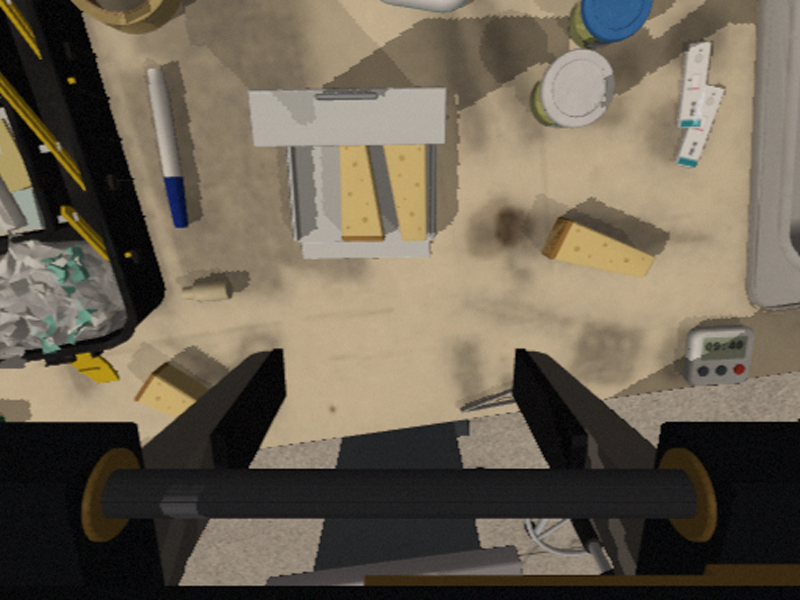

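Run:
```python
from h import *
im=cv2.imread('pics/w2.png')
cv2.imwrite('pics/v2.png',cv2.resize(im[50:172,155:295],None,fx=5,fy=4.9,interpolation=cv2.INTER_CUBIC))
```

```text
(no output)
```

View pics/v2.png

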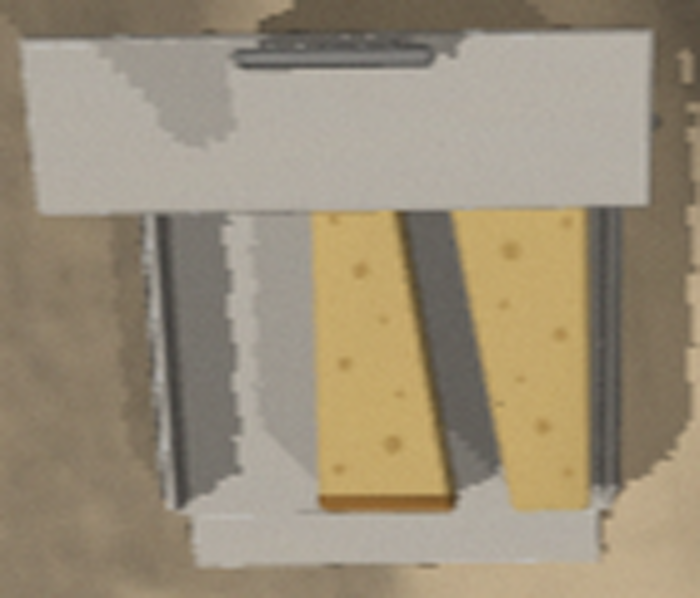

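Run:
```python
from h import *
import pickle
P=pickle.load(open('pics/w2.pkl','rb'))
f=lambda x,y:(155+x/5,50+y/4.9)
for n,p,z in [('lipL',(196,566),0),('lipR',(600,562),0),('sillL',(193,515),.003),('sillR',(600,508),.003),('wallLtopout',(148,215),.02),('wallLtopout front',(168,505),.02),('wallR front out',(615,492),.02),('wallR back out',(622,210),.02),('lid BL',(40,213),.12),('lid BR',(650,205),.12),('lid TL',(22,38),.12),('lid TR',(655,30),.12),
 ('aNarrowR',(588,508),.033),('aNarrowL',(510,508),.033),('bBroadL',(320,495),.033),('bBroadR',(453,495),.033),('bsqBack',(312,212),.033)]:
    print(n,onz(P,f(*p),z).round(4))
```

```text
lipL [[0.5487 0.018 ]]
lipR [[ 0.5304 -0.1039]]
sillL [[0.5647 0.0148]]
sillR [[ 0.5475 -0.1062]]
wallLtopout [[0.6504 0.0051]]
wallLtopout front [[0.5705 0.0174]]
wallR front out [[ 0.5539 -0.1103]]
wallR back out [[ 0.6312 -0.123 ]]
lid BL [[0.6452 0.0056]]
lid BR [[ 0.6267 -0.1202]]
lid TL [[0.6791 0.0009]]
lid TR [[ 0.6603 -0.1257]]
aNarrowR [[ 0.5524 -0.1015]]
aNarrowL [[ 0.5558 -0.08  ]]
bBroadL [[ 0.5679 -0.0283]]
bBroadR [[ 0.562  -0.0649]]
bsqBack [[ 0.6431 -0.0408]]
```

```bash
cat >> h.py <<'E'
O=np.array([0.605,-0.053]); BY=-0.148
EX=np.array([np.cos(BY),np.sin(BY)]); EY=np.array([-np.sin(BY),np.cos(BY)])
def tobox(p): d=np.asarray(p)[...,:2]-O; return np.stack([d@EX,d@EY],-1)
def gob(bx,by,z,dyaw=0.0):
    w=O+EX*bx+EY*by; go(w[0],w[1],z,-np.pi/2+BY+dyaw)
def st():
    o=get_obs(); R,p=toolR()
    f=np.array(o['force']); print('box xy',(tobox(p)*1000).round(1),'z',round(p[2]*1000,1),'F box',[round(f[:2]@EX,1),round(f[:2]@EY,1),round(f[2],1)],'t',round(o['clock'],2),'open',round(o['opening'],4))
E
python3 -c "
from h import *
st();gob(-.012,.043,.1)"
```

```text
box xy [-65.1 -30.8] z 273.5 F box [np.float64(-1.0), np.float64(0.2), np.float64(-0.6)] t 2.08 open 0.0917
tr [-2.479  5.78   1.75 ] rot [ 0.015 -0.113 -0.002] rows>=4.7
```

```bash
python3 -m jog '[{"hand":0,"translation":[-2.48,3,1.75],"delta_rot":[0,-0.11,0]},{"hand":0,"translation":[-2.48,4,1.75],"delta_rot":[0,-0.11,0]},{"hand":0,"translation":[-2.48,5,1.75],"delta_rot":[0,-0.11,0]},{"hand":0,"translation":[-2.48,5.78,1.75],"delta_rot":[0,-0.11,0]},{"hand":0,"translation":[-2.48,5.78,1.75],"delta_rot":[0,-0.11,0]}]' 20
python3 -m jog '[{"hand":0,"translation":[0,0,0],"delta_rot":[0,0,0]},{"hand":0,"translation":[0,0,0],"delta_rot":[0,0,0]}]'
python3 -c "
from h import *
st();gob(-.012,.042,.024)"
```

```text
clock: 2.5
ee_pos: [0.5985, -0.0066, 0.0976]
ee_rot: [-1.574, 0.0, -1.717]
force: [0.7, 0.3, -0.3]
opening: 0.0608
clock: 2.67
ee_pos: [0.5982, -0.0073, 0.0992]
ee_rot: [-1.576, 0.0, -1.717]
force: [-0.1, -0.1, 1.2]
opening: 0.047
box xy [-13.5  44.2] z 99.2 F box [np.float64(-0.1), np.float64(-0.1), np.float64(1.2)] t 2.67 open 0.047
tr [0.073 2.506 0.061] rot [ 0.047  0.02  -0.001] rows>=1.8
```

```bash
python3 -m jog '[{"hand":0,"translation":[0.05,0.5,0.05],"delta_rot":[0,0,0]},{"hand":0,"translation":[0.05,1,0.05],"delta_rot":[0,0,0]},{"hand":0,"translation":[0.05,1.6,0.05],"delta_rot":[0,0,0]},{"hand":0,"translation":[0.05,1.6,0.05],"delta_rot":[0,0,0]},{"hand":0,"translation":[0.05,1.6,0.05],"delta_rot":[0,0,0]}]'
python3 -m jog '[{"hand":0,"translation":[0,0,0],"delta_rot":[0,0,0]},{"hand":0,"translation":[0,0.4,0],"delta_rot":[0,0,0]},{"hand":0,"translation":[0,0.8,0],"delta_rot":[0,0,0]},{"hand":0,"translation":[0,0.8,0],"delta_rot":[0,0,0]}]'
python3 snap.py wrist w3
python3 -c "
from h import *
st();gob(-.012,.035,.024)"
```

```text
clock: 3.08
ee_pos: [0.6025, -0.0101, 0.0549]
ee_rot: [-1.569, -0.0, -1.718]
force: [-1.2, -0.4, -0.4]
opening: 0.0139
clock: 3.42
ee_pos: [0.6001, -0.0091, 0.026]
ee_rot: [-1.575, 0.0, -1.717]
force: [0.1, 0.1, 0.0]
opening: 0.0006
box xy [-11.1  42.8] z 26.7 F box [np.float64(-0.4), np.float64(0.4), np.float64(0.3)] t 3.47 open 0.0006
tr [ 0.26   0.09  -0.032] rot [ 0.036  0.016 -0.002] rows>=0.2
```

View pics/w3_b.png

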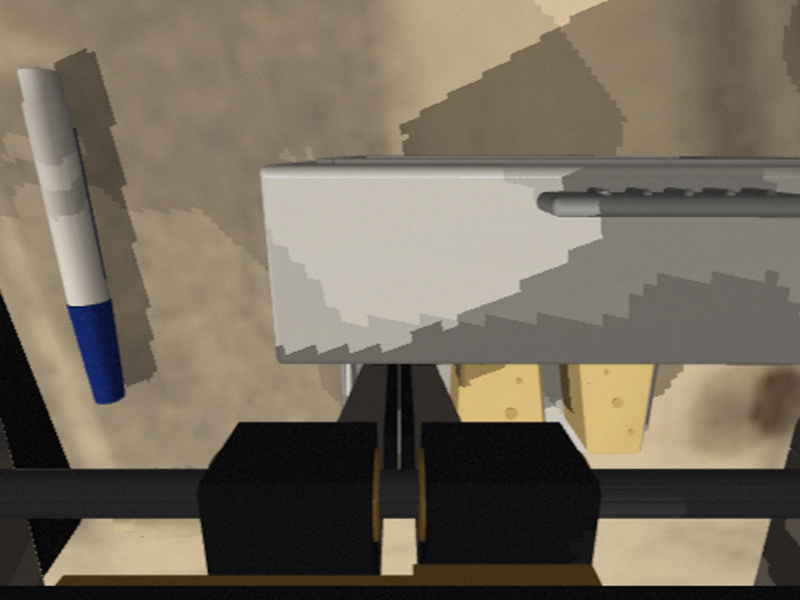

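```bash
python3 -m jog '[{"hand":0,"translation":[0.15,0,-0.03],"delta_rot":[0,0,0]},{"hand":0,"translation":[0.25,0,-0.03],"delta_rot":[0,0,0]},{"hand":0,"translation":[0.25,0.3,-0.03],"delta_rot":[0,0,0]},{"hand":0,"translation":[0.25,0.56,-0.03],"delta_rot":[0,0,0]},{"hand":0,"translation":[0.25,0.56,-0.03],"delta_rot":[0,0,0]}]'
python3 -c "
from h import *
st()"
python3 -m jog '[{"hand":0,"translation":[0.1,0,0],"delta_rot":[0,0,0]},{"hand":0,"translation":[0.2,0,0],"delta_rot":[0,0,0]},{"hand":0,"translation":[0.3,0,0],"delta_rot":[0,0,0]}]'
python3 -c "
from h import *
st()"
```

```text
clock: 3.88
ee_pos: [0.5984, -0.0164, 0.0096]
ee_rot: [-1.574, 0.0, -1.717]
force: [-0.4, 0.5, -0.8]
opening: 0.0001
box xy [-11.9  35.2] z 9.6 F box [np.float64(-0.5), np.float64(0.4), np.float64(-0.8)] t 3.88 open 0.0001
clock: 4.13
ee_pos: [0.599, -0.0257, 0.0121]
ee_rot: [-1.57, 0.0, -1.717]
force: [0.3, 1.7, 1.0]
opening: 0.0004
box xy [-10.   26.1] z 12.1 F box [np.float64(0.0), np.float64(1.7), np.float64(1.0)] t 4.13 open 0.0004
```

```bash
python3 -m jog '[{"hand":0,"translation":[0.1,0,0],"delta_rot":[0,0,0]},{"hand":0,"translation":[0.2,0,0],"delta_rot":[0,0,0]}]'
python3 -c "
from h import *
st()"
python3 -m jog '[{"hand":0,"translation":[0.1,0,0],"delta_rot":[0,0,0]},{"hand":0,"translation":[0.1,0,0],"delta_rot":[0,0,0]}]'
python3 -c "
from h import *
st()"
```

```text
clock: 4.3
ee_pos: [0.598, -0.0317, 0.0121]
ee_rot: [-1.57, 0.0, -1.717]
force: [0.1, 1.6, 0.2]
opening: 0.0004
box xy [-10.1  20. ] z 12.1 F box [np.float64(-0.1), np.float64(1.6), np.float64(0.2)] t 4.3 open 0.0004
clock: 4.47
ee_pos: [0.5975, -0.0352, 0.0119]
ee_rot: [-1.57, -0.0, -1.718]
force: [-0.1, 0.8, -1.1]
opening: 0.0006
box xy [-10.1  16.5] z 11.9 F box [np.float64(-0.2), np.float64(0.8), np.float64(-1.1)] t 4.47 open 0.0006
```

```bash
for i in 1 ; do python3 -m jog '[{"hand":0,"translation":[0.07,0,0],"delta_rot":[0,0,0]},{"hand":0,"translation":[0.07,0,0],"delta_rot":[0,0,0]}]';done
python3 snap.py wrist w4
python3 -c "
from h import *
st()"
```

```text
clock: 4.63
ee_pos: [0.5971, -0.0368, 0.0118]
ee_rot: [-1.571, -0.0, -1.717]
force: [-0.1, 0.9, -1.4]
opening: 0.0005
box xy [-10.2  14.9] z 11.8 F box [np.float64(0.7), np.float64(0.5), np.float64(-0.1)] t 4.68 open 0.0005
```

View pics/w4_b.png

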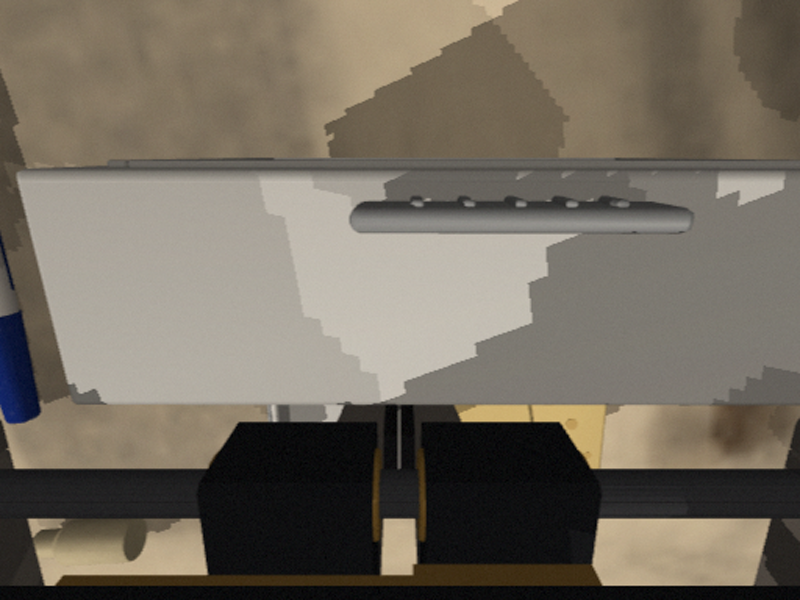

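```bash
for i in 1 2; do python3 -m jog '[{"hand":0,"translation":[0.06,0,0],"delta_rot":[0,0,0]},{"hand":0,"translation":[0.06,0,0],"delta_rot":[0,0,0]}]' | grep -E "force|ee_pos";done
python3 -c "
from h import *
st()"
```

```text
ee_pos: [0.597, -0.0382, 0.0119]
force: [0.0, 1.7, -0.2]
ee_pos: [0.5971, -0.0388, 0.012]
force: [1.0, 5.9, -0.0]
box xy [-9.9 12.9] z 12.0 F box [np.float64(0.1), np.float64(6.0), np.float64(-0.0)] t 5.02 open 0.0003
```

```bash
python3 -m jog '[{"hand":0,"translation":[-0.25,0,0],"delta_rot":[0,0,0]},{"hand":0,"translation":[-0.25,-1.0,-0.0],"delta_rot":[0,0,0]},{"hand":1,"translation":[-0.25,-2.4,-0.4],"delta_rot":[0,0,0]},{"hand":1,"translation":[-0.25,-3.8,-1.0],"delta_rot":[0,0,0]},{"hand":1,"translation":[-0.25,-5,-1.8],"delta_rot":[0,0,0]}]'
python3 -m jog '[{"hand":1,"translation":[0,-1.5,-1],"delta_rot":[0,0,0]},{"hand":1,"translation":[0,-2.9,-1],"delta_rot":[0,0,0]},{"hand":1,"translation":[0,-3,-1],"delta_rot":[0,0,0]},{"hand":1,"translation":[0,-3,-1],"delta_rot":[0,0,0]}]'
python3 snap.py wrist w5
python3 - <<'E'
from h import *
st()
im=cv2.imread('pics/w5.png')
cv2.imwrite('pics/v5.png',cv2.resize(im[60:185,160:300],(700,625),interpolation=cv2.INTER_CUBIC))
E
```

```text
clock: 5.43
ee_pos: [0.5485, -0.0257, 0.1577]
ee_rot: [-1.569, -0.001, -1.717]
force: [1.3, -0.2, 0.2]
opening: 0.0181
clock: 5.77
ee_pos: [0.5207, -0.0217, 0.251]
ee_rot: [-1.561, -0.002, -1.717]
force: [0.4, 0.1, -1.4]
opening: 0.0452
box xy [-89.2  18.7] z 247.6 F box [np.float64(0.1), np.float64(0.1), np.float64(-0.9)] t 5.82 open 0.0488
```

View pics/w5_b.png

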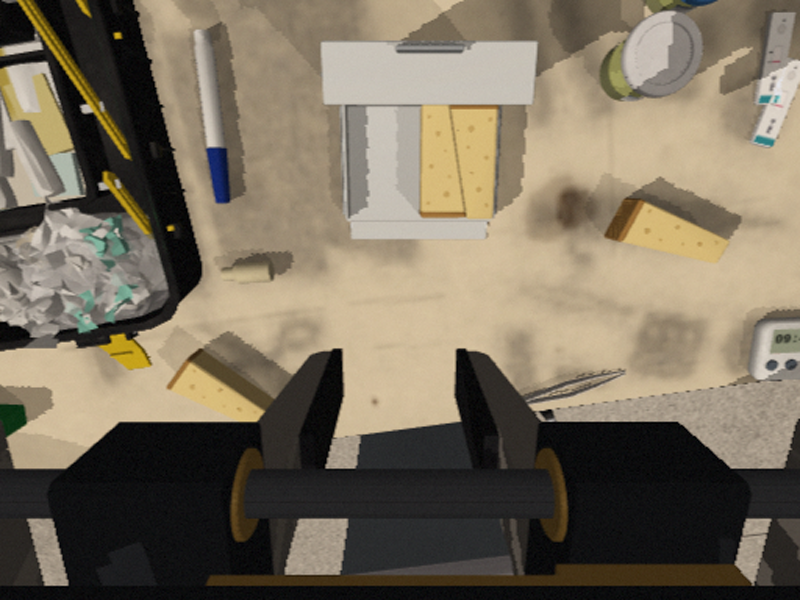

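View pics/v5.png

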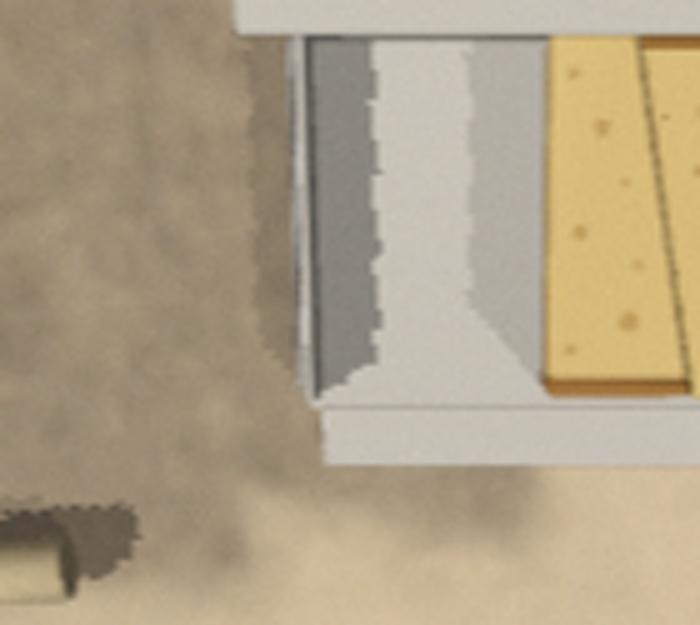

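Run:
```python
from h import *
import pickle
im=cv2.imread('pics/w5.png');P=pickle.load(open('pics/w5.pkl','rb'))
cv2.imwrite('pics/v5.png',cv2.resize(im[60:185,220:360],(700,625),interpolation=cv2.INTER_CUBIC))
g=lambda x,y:(160+x/5,60+y/5)
for n,p,z in [('lipL',(325,465),0),('sillL',(322,407),.003),('wallL front',(310,398),.02),('wallL back',(293,40),.02),('bL',(545,382),.033),('bLback',(550,38),.033)]:
    print(n,(tobox(onz(P,g(*p),z))*1000).round(1))
```

```text
lipL [[-66.   61.5]]
sillL [[-49.4  61.7]]
wallL front [[-45.5  63.1]]
wallL back [[44.  65.1]]
bL [[-40.2   0.5]]
bLback [[42.8  0.5]]
```

View pics/v5.png

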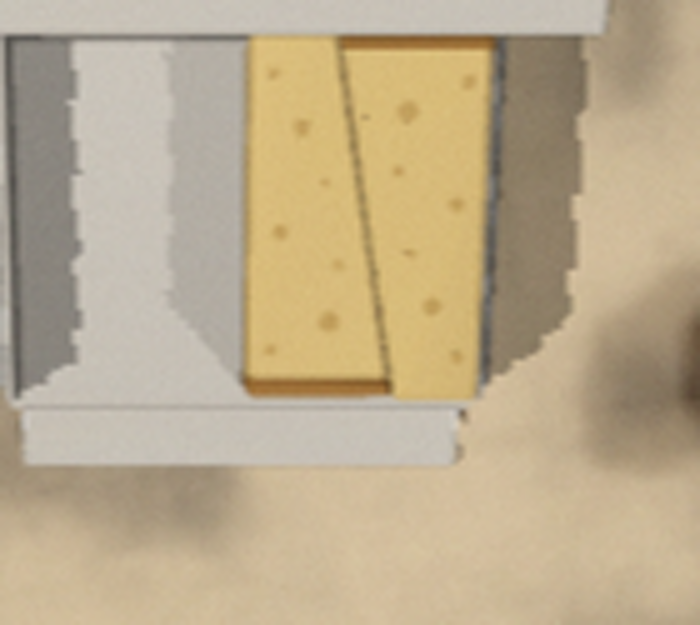

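```bash
python3 -c "
from h import *
go(.3995,.1346,.10,-.81)"
```

```text
tr [-4.566  4.893 -4.741] rot [-0.036 -8.663  0.032] rows>=7.3
```

```bash
python3 -m jog '[{"hand":1,"translation":[-1.3,1,-1.3],"delta_rot":[0,-1.15,0]},{"hand":1,"translation":[-2,1.5,-2],"delta_rot":[0,-2.3,0]},{"hand":1,"translation":[-2.5,2,-2.6],"delta_rot":[0,-3.45,0]},{"hand":1,"translation":[-3,2.5,-3.1],"delta_rot":[0,-4.6,0]},{"hand":1,"translation":[-3.5,3,-3.6],"delta_rot":[0,-5.75,0]}]'
python3 -c "
from h import *
go(.3995,.1346,.10,-.81)"
```

```text
clock: 6.23
ee_pos: [0.424, 0.0997, 0.1518]
ee_rot: [-1.576, 0.002, -1.108]
force: [0.5, 0.6, 0.1]
opening: 0.0827
tr [-1.402  1.729 -0.203] rot [ 0.043 -2.85  -0.028] rows>=2.4
```

```bash
python3 -m jog '[{"hand":1,"translation":[-0.7,0.7,-0.1],"delta_rot":[0,-1.1,0]},{"hand":1,"translation":[-1.4,1.4,-0.2],"delta_rot":[0,-2.2,0]},{"hand":1,"translation":[-1.4,1.73,-0.2],"delta_rot":[0,-2.85,0]},{"hand":1,"translation":[-1.4,1.73,-0.2],"delta_rot":[0,-2.85,0]}]'
python3 snap.py wrist w6
python3 -c "
from h import *
go(.3995,.1346,.006,-.81)"
```

```text
clock: 6.57
ee_pos: [0.3986, 0.1341, 0.0987]
ee_rot: [-1.579, 0.006, -0.813]
force: [-0.1, -0.0, -0.2]
opening: 0.0919
tr [-0.032  3.156  0.011] rot [ 0.049 -0.068 -0.037] rows>=2.3
```

View pics/w6_b.png

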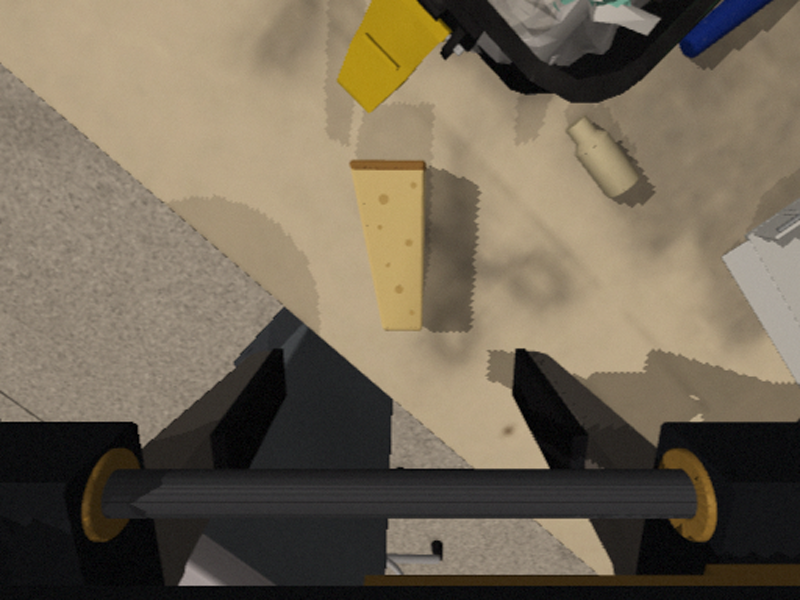

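Run:
```python
from h import *
import pickle
P=pickle.load(open('pics/w6.pkl','rb'))
X=onz(P,np.array([(422.5,330),(384.5,330),(425.5,161),(351,161)])/1.5625,.03)
R,p=toolR()
print(X.round(4))
d=np.c_[X-p[:2],[0]*4]; print((R.inv().apply(d)*1000).round(1))
f=X[2]-X[0];print(np.degrees(np.arctan2(f[1],f[0])),np.linalg.norm(f))
```

```text
[[0.403  0.121 ]
 [0.3886 0.1361]
 [0.4673 0.1817]
 [0.4419 0.2085]]
[[ 11.   -0.   -7. ]
 [ -9.8   0.1  -7.1]
 [ 10.7  -0.5  81.5]
 [-26.2  -0.3  81.3]]
43.3663554937432 0.08846937590870962
```

```bash
python3 -m jog '[{"hand":1,"translation":[0,1.3,0],"delta_rot":[0,0,0]},{"hand":1,"translation":[0,2.5,0],"delta_rot":[0,0,0]},{"hand":0,"translation":[0,3.1,0],"delta_rot":[0,0,0]},{"hand":0,"translation":[0,3.1,0],"delta_rot":[0,0,0]},{"hand":0,"translation":[0,3.1,0],"delta_rot":[0,0,0]}]' 15
python3 -m jog '[{"hand":0,"translation":[0,0,0],"delta_rot":[0,0,0]},{"hand":0,"translation":[0,0,0],"delta_rot":[0,0,0]},{"hand":0,"translation":[0,0,0],"delta_rot":[0,0,0]},{"hand":0,"translation":[0,0,0],"delta_rot":[0,0,0]},{"hand":0,"translation":[0,0,0],"delta_rot":[0,0,0]}]' 15
python3 -m jog '[{"hand":0,"translation":[0,0,0],"delta_rot":[0,0,0]},{"hand":0,"translation":[0,0,0],"delta_rot":[0,0,0]},{"hand":0,"translation":[0,0,0],"delta_rot":[0,0,0]}]' 15
```

```text
clock: 7.03
ee_pos: [0.403, 0.1332, 0.0103]
ee_rot: [-1.572, 0.001, -0.819]
force: [1.1, 1.0, 1.4]
opening: 0.0742
clock: 7.45
ee_pos: [0.4039, 0.1337, 0.0113]
ee_rot: [-1.57, -0.001, -0.817]
force: [-1.4, 0.6, -0.2]
opening: 0.0402
clock: 7.7
ee_pos: [0.4031, 0.1337, 0.0107]
ee_rot: [-1.571, 0.0, -0.816]
force: [-2.1, -0.8, 1.7]
opening: 0.0248
```

```bash
python3 -m jog '[{"hand":0,"translation":[0,0,0],"delta_rot":[0,0,0]},{"hand":0,"translation":[0,0,0],"delta_rot":[0,0,0]}]' 15
python3 -m jog '[{"hand":0,"translation":[0,-0.6,0],"delta_rot":[0,0,0]},{"hand":0,"translation":[0,-1.5,0],"delta_rot":[0,0,0]},{"hand":0,"translation":[0,-1.5,0],"delta_rot":[0,0,0]}]' 15
python3 snap.py wrist w7
python3 -c "
from h import *
st();gob(-.16,.033,.06)"
```

```text
clock: 7.87
ee_pos: [0.4031, 0.1337, 0.0107]
ee_rot: [-1.571, 0.0, -0.816]
force: [-1.5, 1.1, 3.1]
opening: 0.0247
clock: 8.12
ee_pos: [0.4065, 0.1338, 0.0593]
ee_rot: [-1.565, -0.005, -0.816]
force: [0.9, -0.3, -0.2]
opening: 0.0253
box xy [-224.8  155.3] z 57.6 F box [np.float64(-0.3), np.float64(0.9), np.float64(-0.4)] t 8.17 open 0.0247
tr [ 4.223 -0.073 -1.859] rot [-0.054  8.615  0.015] rows>=7.2
```

View pics/w7_b.png

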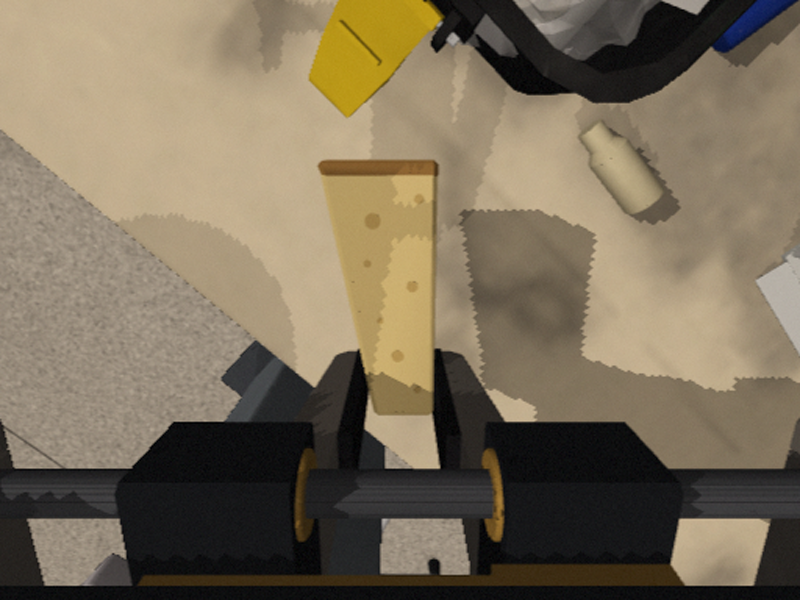

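Run:
```python
from h import *
import pickle
P=pickle.load(open('pics/w7.pkl','rb'))
R,p=toolR()
X=onz(P,np.array([(433,414),(376,414),(437.5,160),(319,160)])/1.5625,p[2]+.0193)
d=np.c_[X-p[:2],[0]*4]; print((R.inv().apply(d)*1000).round(1))
```

```text
[[ 13.2   0.   -7.9]
 [ -7.9  -0.1  -7.9]
 [ 12.7   0.4  81.6]
 [-24.9   0.3  81.5]]
```

```bash
python3 -m jog '[{"hand":0,"translation":[1,0,-0.5],"delta_rot":[0,1.15,0]},{"hand":0,"translation":[1.9,0,-0.9],"delta_rot":[0,2.3,0]},{"hand":0,"translation":[2.7,0,-1.2],"delta_rot":[0,3.45,0]},{"hand":0,"translation":[3.4,0,-1.5],"delta_rot":[0,4.6,0]},{"hand":0,"translation":[4.2,0,-1.8],"delta_rot":[0,5.75,0]}]'
python3 -c "
from h import *
st();gob(-.175,.020,.04)"
```

```text
clock: 8.58
ee_pos: [0.4492, 0.0041, 0.054]
ee_rot: [-1.573, 0.001, -1.425]
force: [0.1, 0.4, -0.2]
opening: 0.025
box xy [-162.5   33.5] z 54.0 F box [np.float64(0.0), np.float64(0.4), np.float64(-0.2)] t 8.58 open 0.025
tr [ 0.31   0.469 -0.526] rot [ 0.021  2.808 -0.006] rows>=2.4
```

```bash
python3 -m jog '[{"hand":0,"translation":[0.2,0.2,-0.4],"delta_rot":[0,1.1,0]},{"hand":0,"translation":[0.31,0.4,-0.52],"delta_rot":[0,2.2,0]},{"hand":0,"translation":[0.31,0.47,-0.52],"delta_rot":[0,2.81,0]},{"hand":0,"translation":[0.31,0.47,-0.52],"delta_rot":[0,2.81,0]}]'
python3 snap.py wrist w8
python3 -c "
from h import *
st();gob(-.15,.020,.018)"
```

```text
clock: 8.92
ee_pos: [0.4343, -0.0066, 0.0394]
ee_rot: [-1.574, 0.001, -1.716]
force: [-0.2, -0.4, -1.3]
opening: 0.0249
box xy [-175.1   20.9] z 40.0 F box [np.float64(-0.1), np.float64(-0.4), np.float64(-1.0)] t 8.97 open 0.0249
tr [0.035 0.732 0.839] rot [ 0.025  0.065 -0.004] rows>=0.8
```

View pics/w8_b.png

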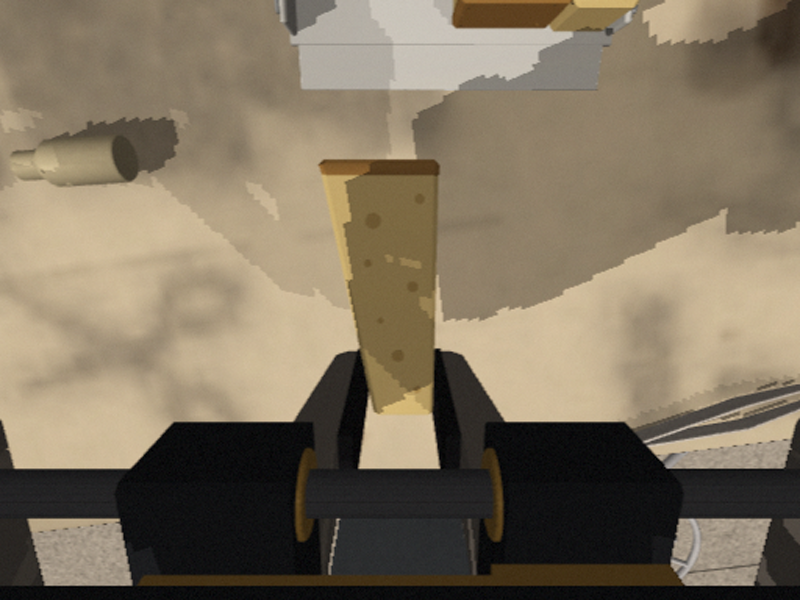

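```bash
python3 - <<'E'
from h import *
import pickle
P=pickle.load(open('pics/w8.pkl','rb'))
print((tobox(onz(P,np.array([(301,89),(602,90)])/1.5625,0))*1000).round(1), (tobox(onz(P,np.array([(453,26),(552,27)])/1.5625,0.003))*1000).round(1))
E
python3 -m jog '[{"hand":0,"translation":[0.04,0.7,0.8],"delta_rot":[0,0.06,0]},{"hand":0,"translation":[0.04,0.7,1.8],"delta_rot":[0,0.06,0]},{"hand":0,"translation":[0.04,0.7,2.4],"delta_rot":[0,0.06,0]},{"hand":0,"translation":[0.04,0.7,2.4],"delta_rot":[0,0.06,0]}]'
python3 -c "
from h import *
st();gob(-.065,.020,.018)"
```

```text
[[-65.3  62.3]
 [-65.1 -63.5]] [[-42.5  -0.1]
 [-42.7 -39.5]]
clock: 9.3
ee_pos: [0.5107, -0.0188, 0.0207]
ee_rot: [-1.567, -0.0, -1.717]
force: [1.0, -0.7, -0.3]
opening: 0.0243
box xy [-98.3  19.9] z 20.7 F box [np.float64(1.0), np.float64(-0.5), np.float64(-0.3)] t 9.3 open 0.0243
tr [0.    0.095 1.111] rot [-0.034  0.017  0.003] rows>=0.8
```

```bash
python3 -m jog '[{"hand":0,"translation":[0,0.1,0.5],"delta_rot":[0,0,0]},{"hand":0,"translation":[0.05,0.1,1.0],"delta_rot":[0,0,0]},{"hand":0,"translation":[0.1,0.1,1.27],"delta_rot":[0,0,0]},{"hand":0,"translation":[0.1,0.1,1.27],"delta_rot":[0,0,0]}]'
python3 snap.py wrist w9
python3 -c "
from h import *
st();gob(-.060,.014,.0145)"
```

```text
clock: 9.63
ee_pos: [0.5454, -0.027, 0.0176]
ee_rot: [-1.57, -0.0, -1.718]
force: [-0.1, 0.3, -0.9]
opening: 0.0249
box xy [-63.9  17.1] z 17.3 F box [np.float64(-0.6), np.float64(-0.5), np.float64(-0.8)] t 9.68 open 0.0246
tr [0.105 0.095 0.131] rot [0.003 0.005 0.   ] rows>=0.1
```

View pics/w9_b.png

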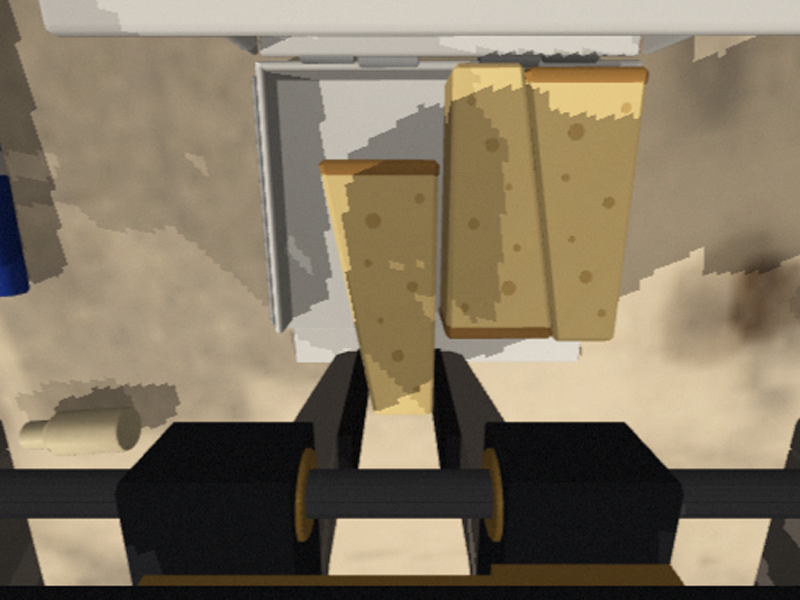

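```bash
python3 -m jog '[{"hand":0,"translation":[0.05,0.1,0],"delta_rot":[0,0,0]},{"hand":0,"translation":[0.07,0.12,0],"delta_rot":[0,0,0]},{"hand":0,"translation":[0.07,0.12,0],"delta_rot":[0,0,0]}]'
python3 -c "
from h import *
st()"
python3 -m jog '[{"hand":0.4,"translation":[0,0,0],"delta_rot":[0,0,0]},{"hand":0.4,"translation":[0,0,0],"delta_rot":[0,0,0]},{"hand":0.4,"translation":[0,-0.6,0],"delta_rot":[0,0,0]},{"hand":0.4,"translation":[0,-1.3,0],"delta_rot":[0,0,0]},{"hand":0,"translation":[0,-1.3,-1.2],"delta_rot":[0,0,0]}]'
python3 -c "
from h import *
st();gob(-.09,.0135,.012)"
```

```text
clock: 9.93
ee_pos: [0.5435, -0.0284, 0.0138]
ee_rot: [-1.571, 0.0, -1.719]
force: [-0.1, 1.4, 0.5]
opening: 0.0247
box xy [-64.5  15.2] z 13.8 F box [np.float64(-0.4), np.float64(1.4), np.float64(0.5)] t 9.93 open 0.0247
clock: 10.35
ee_pos: [0.5164, -0.0261, 0.0585]
ee_rot: [-1.556, -0.002, -1.72]
force: [1.2, -0.7, 1.3]
opening: 0.032
box xy [-91.5  13.5] z 58.5 F box [np.float64(1.2), np.float64(-0.5), np.float64(1.3)] t 10.35 open 0.032
tr [-0.002  1.551  0.029] rot [-0.139 -0.009  0.02 ] rows>=1.1
```

```bash
python3 -m jog '[{"hand":0,"translation":[-0.1,0,-0.2],"delta_rot":[-0.1,0,0]},{"hand":0,"translation":[-0.1,0.6,-0.2],"delta_rot":[-0.1,0,0]},{"hand":0,"translation":[-0.1,1.2,-0.2],"delta_rot":[-0.1,0,0]},{"hand":0,"translation":[-0.1,1.5,-0.2],"delta_rot":[-0.1,0,0]},{"hand":0,"translation":[-0.1,1.5,-0.2],"delta_rot":[-0.1,0,0]}]'
python3 snap.py wrist w10
python3 -c "
from h import *
st();gob(-.0535,.016,.012)"
```

```text
clock: 10.77
ee_pos: [0.5009, -0.019, 0.0056]
ee_rot: [-1.586, 0.001, -1.719]
force: [-0.3, -0.0, 0.0]
opening: 0.0005
box xy [-106.8   18.1] z 6.8 F box [np.float64(-0.0), np.float64(0.3), np.float64(0.1)] t 10.82 open 0.0006
tr [ 0.07  -0.196  1.776] rot [ 0.127 -0.004 -0.002] rows>=1.3
```

View pics/w10_b.png

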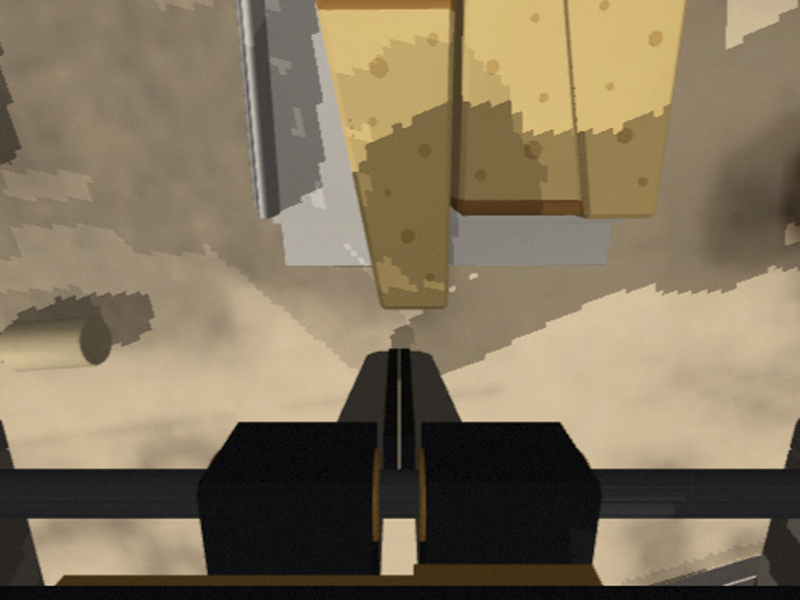

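```bash
python3 -m jog '[{"hand":0,"translation":[0.1,-0.2,0.5],"delta_rot":[0.13,0,0]},{"hand":0,"translation":[0.1,-0.2,0.8],"delta_rot":[0.13,0,0]},{"hand":0,"translation":[0.1,-0.2,1.1],"delta_rot":[0.13,0,0]},{"hand":0,"translation":[0.1,-0.2,1.35],"delta_rot":[0.13,0,0]}]'
python3 -c "
from h import *
st()"
python3 -m jog '[{"hand":0,"translation":[0,0,0.12],"delta_rot":[0,0,0]},{"hand":0,"translation":[0,0,0.2],"delta_rot":[0,0,0]}]'
python3 -c "
from h import *
st()"
```

```text
clock: 11.15
ee_pos: [0.5441, -0.0289, 0.0146]
ee_rot: [-1.566, -0.0, -1.719]
force: [-0.6, 0.7, 0.3]
opening: 0.0005
box xy [-63.8  14.8] z 14.6 F box [np.float64(-0.7), np.float64(0.6), np.float64(0.3)] t 11.15 open 0.0005
clock: 11.32
ee_pos: [0.5493, -0.0296, 0.0139]
ee_rot: [-1.567, -0.0, -1.719]
force: [-2.4, -0.3, 1.0]
opening: 0.0004
box xy [-58.6  14.9] z 13.9 F box [np.float64(-2.3), np.float64(-0.7), np.float64(1.0)] t 11.32 open 0.0004
```

```bash
for i in 1; do python3 -m jog '[{"hand":0,"translation":[0,0,0.05],"delta_rot":[0,0,0]},{"hand":0,"translation":[0,0,0.1],"delta_rot":[0,0,0]}]'|grep force
python3 -c "
from h import *
st()"; done; python3 snap.py wrist w11
```

```text
force: [-1.1, 0.6, 0.9]
box xy [-56.5  15.1] z 13.4 F box [np.float64(-1.2), np.float64(0.4), np.float64(0.9)] t 11.48 open 0.0006
```

View pics/w11_b.png

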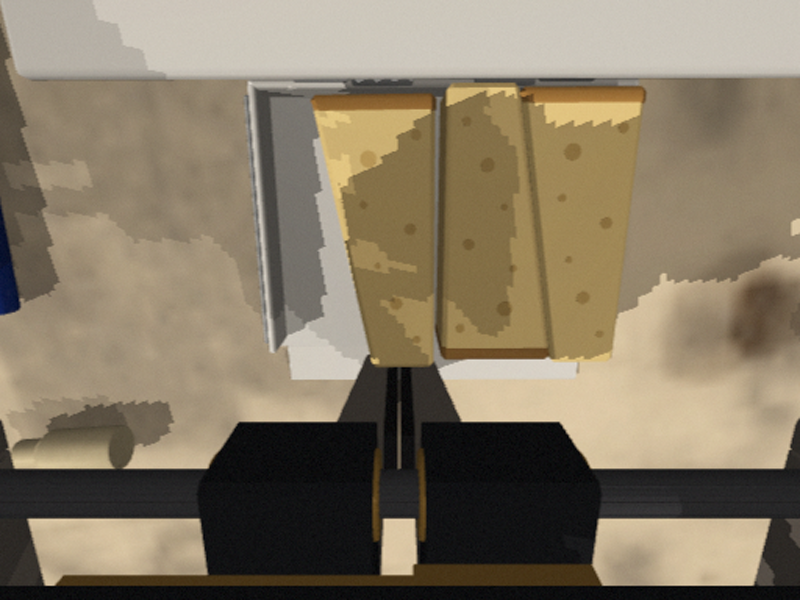

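```bash
for i in 1 2; do python3 -m jog '[{"hand":0,"translation":[0,0,0.05],"delta_rot":[0,0,0]},{"hand":0,"translation":[0,0,0.05],"delta_rot":[0,0,0]}]'|grep force
python3 -c "
from h import *
st()"; done
```

```text
force: [0.1, -0.6, -0.8]
box xy [-54.7  15. ] z 13.4 F box [np.float64(0.2), np.float64(-0.6), np.float64(-0.8)] t 11.7 open 0.0004
force: [-0.9, 0.3, 0.2]
box xy [-53.1  15. ] z 13.5 F box [np.float64(-1.0), np.float64(0.1), np.float64(0.2)] t 11.87 open 0.0005
```

```bash
for i in 1; do python3 -m jog '[{"hand":0,"translation":[0,0,0.03],"delta_rot":[0,0,0]},{"hand":0,"translation":[0,0,0.03],"delta_rot":[0,0,0]}]'|grep force
python3 -c "
from h import *
st()"; done;  python3 snap.py wrist w12
```

```text
force: [-3.9, 0.5, 3.0]
box xy [-52.9  15. ] z 13.4 F box [np.float64(-4.0), np.float64(-0.1), np.float64(3.0)] t 12.03 open 0.0006
```

View pics/w12_b.png

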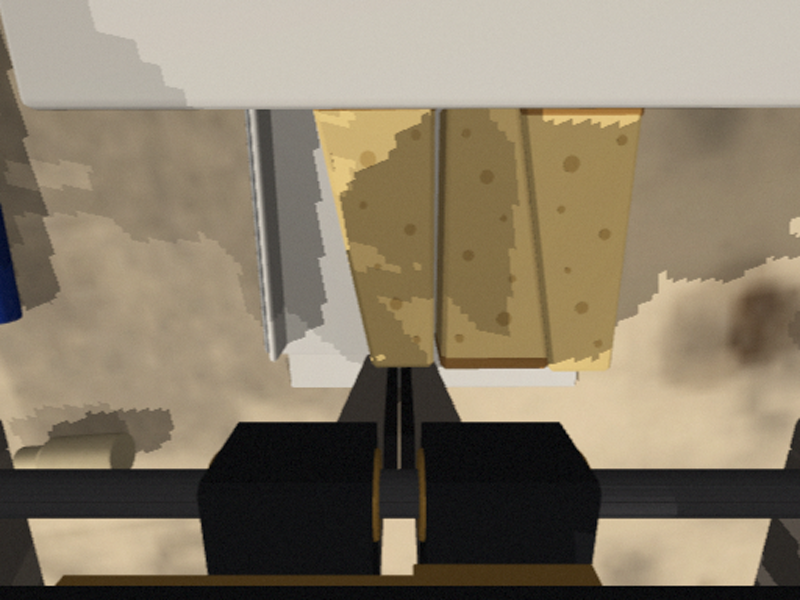

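```bash
python3 -m jog '[{"hand":0,"translation":[0,0,-0.6],"delta_rot":[0,0,0]},{"hand":0,"translation":[0,-1.2,-0.6],"delta_rot":[0,0,0]},{"hand":0,"translation":[-0.5,-1.6,0.2],"delta_rot":[0,0,0]},{"hand":0,"translation":[-1.1,-1.6,1.2],"delta_rot":[0,0,0]},{"hand":0,"translation":[-1.15,-1.2,1.4],"delta_rot":[0,0,0]}]'
python3 -c "
from h import *
st();gob(-.011,.0485,.025)"
```

```text
clock: 12.5
ee_pos: [0.6095, -0.0019, 0.0547]
ee_rot: [-1.554, 0.0, -1.718]
force: [-0.1, 0.1, -0.4]
opening: 0.0008
box xy [-3.1 51.2] z 54.7 F box [np.float64(-0.1), np.float64(0.1), np.float64(-0.4)] t 12.5 open 0.0008
tr [ 0.092  0.985 -0.28 ] rot [-0.162  0.004 -0.004] rows>=0.7
```

```bash
python3 -m jog '[{"hand":0,"translation":[0.1,0,-0.3],"delta_rot":[-0.1,0,0]},{"hand":0,"translation":[0.1,0.5,-0.3],"delta_rot":[-0.1,0,0]},{"hand":0,"translation":[0.1,0.95,-0.3],"delta_rot":[-0.1,0,0]},{"hand":0,"translation":[0.1,0.95,-0.3],"delta_rot":[-0.1,0,0]}]'
python3 snap.py wrist w13
python3 -c "
from h import *
st();gob(-.011,.044,.025)"
```

```text
clock: 12.83
ee_pos: [0.5894, -0.0039, 0.0177]
ee_rot: [-1.585, 0.0, -1.72]
force: [-0.9, 0.6, -0.1]
opening: 0.0003
box xy [-21.8  46.3] z 19.0 F box [np.float64(-0.8), np.float64(0.0), np.float64(0.2)] t 12.88 open 0.0001
tr [ 0.076 -0.204  0.357] rot [ 0.115 -0.008 -0.003] rows>=0.3
```

View pics/w13_b.png

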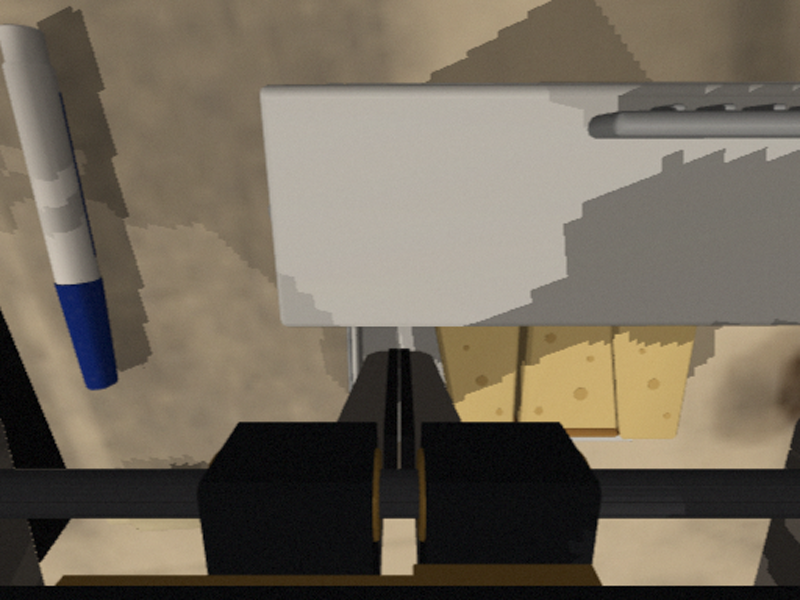

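```bash
python3 -m jog '[{"hand":0,"translation":[0,0,0.2],"delta_rot":[0.05,0,0]},{"hand":0,"translation":[0.0,0.1,0.3],"delta_rot":[0.08,0,0]},{"hand":0,"translation":[0.08,0.1,0.3],"delta_rot":[0.08,0,0]},{"hand":0,"translation":[0.12,0.1,0.3],"delta_rot":[0.08,0,0]}]'
python3 -c "
from h import *
st()"
python3 -m jog '[{"hand":0,"translation":[0.06,0,0],"delta_rot":[0,0,0]},{"hand":0,"translation":[0.06,0,0],"delta_rot":[0,0,0]}]' |grep force
python3 -c "
from h import *
st()"
```

```text
clock: 13.22
ee_pos: [0.602, -0.0093, 0.0187]
ee_rot: [-1.568, 0.0, -1.719]
force: [1.3, 3.1, 1.4]
opening: 0.0008
box xy [-9.5 42.8] z 18.7 F box [np.float64(0.8), np.float64(3.2), np.float64(1.4)] t 13.22 open 0.0008
force: [2.8, 6.0, 0.6]
box xy [-9.  42.2] z 19.0 F box [np.float64(1.8), np.float64(6.3), np.float64(0.6)] t 13.38 open 0.0003
```

```bash
python3 -m jog '[{"hand":0,"translation":[-0.12,0,0],"delta_rot":[0,0,0]},{"hand":0,"translation":[-0.12,-1.1,-0.1],"delta_rot":[0,0,0]},{"hand":1,"translation":[-0.12,-2.4,-0.4],"delta_rot":[0,0,0]},{"hand":1,"translation":[0.4,-3.6,-1.0],"delta_rot":[0,0,0]},{"hand":1,"translation":[1.4,-4.2,-1.7],"delta_rot":[0,0,0]}]'
python3 -c "
from h import *
st();go(.5319,-.2240,.10,-.553)"
```

```text
clock: 13.8
ee_pos: [0.5463, -0.0439, 0.1484]
ee_rot: [-1.563, -0.001, -1.716]
force: [1.0, -0.6, 0.9]
opening: 0.0185
box xy [-59.4   0.4] z 148.4 F box [np.float64(1.1), np.float64(-0.4), np.float64(0.9)] t 13.8 open 0.0185
tr [6.009 1.622 0.378] rot [ -0.06  -11.102   0.05 ] rows>=9.3
```

```bash
python3 -m jog '[{"hand":1,"translation":[1,0,0],"delta_rot":[0,-1.15,0]},{"hand":1,"translation":[2,0,0],"delta_rot":[0,-2.3,0]},{"hand":1,"translation":[3.1,0,0.1],"delta_rot":[0,-3.45,0]},{"hand":1,"translation":[4.2,0.3,0.2],"delta_rot":[0,-4.6,0]},{"hand":1,"translation":[5.2,0.5,0.3],"delta_rot":[0,-5.75,0]}]'
python3 -c "
from h import *
st();go(.5319,-.2240,.10,-.553)"
```

```text
clock: 14.22
ee_pos: [0.5295, -0.2023, 0.1289]
ee_rot: [-1.57, -0.002, -1.111]
force: [0.8, 0.2, -0.3]
opening: 0.0517
box xy [ -52.7 -158.8] z 128.9 F box [np.float64(0.8), np.float64(0.3), np.float64(-0.3)] t 14.22 open 0.0517
tr [ 0.683  0.964 -0.248] rot [ 1.000e-03 -5.333e+00  1.700e-02] rows>=4.5
```

```bash
python3 -m jog '[{"hand":1,"translation":[0.4,0.2,-0.1],"delta_rot":[0,-1.15,0]},{"hand":1,"translation":[0.6,0.5,-0.2],"delta_rot":[0,-2.3,0]},{"hand":1,"translation":[0.68,0.96,-0.25],"delta_rot":[0,-3.45,0]},{"hand":1,"translation":[0.68,0.96,-0.25],"delta_rot":[0,-4.6,0]},{"hand":1,"translation":[0.68,0.96,-0.25],"delta_rot":[0,-5.33,0]}]'
python3 -m jog '[{"hand":1,"translation":[0,0,0],"delta_rot":[0,0,0]}]' >/dev/null
python3 snap.py wrist w14
python3 -c "
from h import *
st();go(.5319,-.2240,.10,-.553)"
```

```text
clock: 14.63
ee_pos: [0.5311, -0.2219, 0.0987]
ee_rot: [-1.571, 0.002, -0.554]
force: [0.7, -0.4, 0.3]
opening: 0.085
box xy [ -47.3 -177.9] z 99.9 F box [np.float64(-0.2), np.float64(-0.0), np.float64(-0.5)] t 14.77 open 0.0914
tr [ 0.034 -0.004 -0.059] rot [ 0.001 -0.075  0.004] rows>=0.1
```

View pics/w14_b.png

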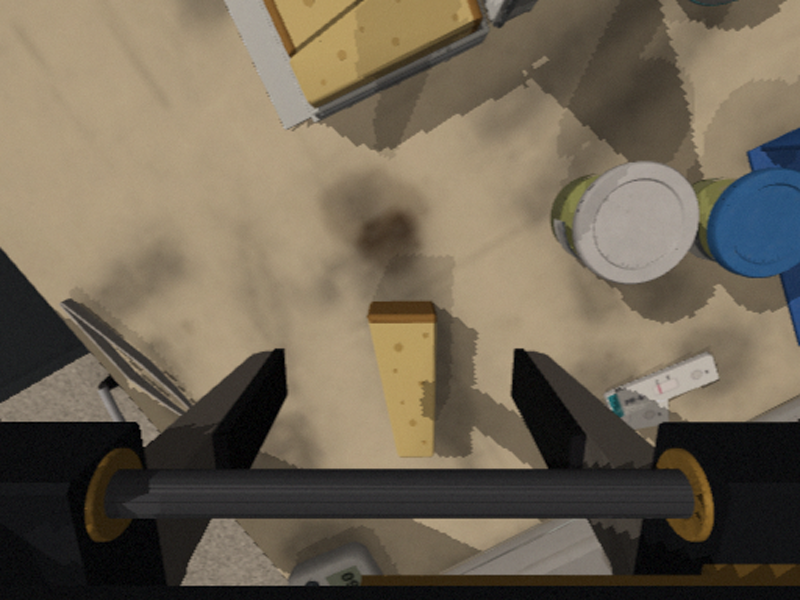

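Run:
```python
from h import *
import pickle
P=pickle.load(open('pics/w14.pkl','rb'))
X=onz(P,np.array([(434,457),(401,457),(436.5,321),(372,321),(436,316)])/1.5625,.03)
R,p=toolR()
print(X.round(4))
d=np.c_[X-p[:2],[0]*5]; print((R.inv().apply(d)*1000).round(1))
```

```text
[[ 0.5045 -0.3059]
 [ 0.4877 -0.2955]
 [ 0.5491 -0.2333]
 [ 0.5191 -0.2147]
 [ 0.5503 -0.2307]]
[[ 21.3   0.  -85.7]
 [  1.6   0.  -85.8]
 [ 20.5   0.   -0.5]
 [-14.8  -0.   -0.6]
 [ 20.2   0.    2.4]]
```

```bash
python3 -m jog '[{"hand":1,"translation":[0.05,1.3,-0.1],"delta_rot":[0,-0.09,0]},{"hand":1,"translation":[0.05,2.5,-0.1],"delta_rot":[0,-0.09,0]},{"hand":0,"translation":[0.05,3.0,-0.1],"delta_rot":[0,-0.09,0]},{"hand":0,"translation":[0.05,3.0,-0.1],"delta_rot":[0,-0.09,0]},{"hand":0,"translation":[0.05,3.0,-0.1],"delta_rot":[0,-0.09,0]}]' 15
python3 -m jog '[{"hand":0,"translation":[0,0,0],"delta_rot":[0,0,0]},{"hand":0,"translation":[0,0,0],"delta_rot":[0,0,0]},{"hand":0,"translation":[0,0,0],"delta_rot":[0,0,0]},{"hand":0,"translation":[0,0,0],"delta_rot":[0,0,0]},{"hand":0,"translation":[0,0,0],"delta_rot":[0,0,0]}]' 15
python3 -m jog '[{"hand":0,"translation":[0,0,0],"delta_rot":[0,0,0]},{"hand":0,"translation":[0,0,0],"delta_rot":[0,0,0]}]' 15
```

```text
clock: 15.18
ee_pos: [0.5317, -0.2249, 0.0097]
ee_rot: [-1.571, 0.0, -0.551]
force: [-0.1, 0.3, 1.0]
opening: 0.0738
clock: 15.6
ee_pos: [0.5326, -0.2255, 0.0108]
ee_rot: [-1.571, -0.002, -0.55]
force: [0.0, 0.6, -0.5]
opening: 0.0408
clock: 15.77
ee_pos: [0.5325, -0.2254, 0.0106]
ee_rot: [-1.57, -0.002, -0.55]
force: [-0.5, -0.2, 3.2]
opening: 0.0372
```

```bash
python3 -m jog '[{"hand":0,"translation":[0,-1.3,0],"delta_rot":[0,0,0]},{"hand":0,"translation":[0,-2.2,0],"delta_rot":[0,0,0]},{"hand":0,"translation":[0,-2.2,0],"delta_rot":[0,0,0]}]' 15
python3 snap.py wrist w15
python3 - <<'E'
from h import *
st();gob(-.165,.042,.07,np.pi)
w=O+EX*-.165+EY*.042; go(w[0],w[1],.07,-.55)
E
```

```text
clock: 16.02
ee_pos: [0.5356, -0.2275, 0.0819]
ee_rot: [-1.571, -0.011, -0.549]
force: [0.9, -0.3, -0.2]
opening: 0.0366
box xy [ -44.4 -182.1] z 79.2 F box [np.float64(0.0), np.float64(0.2), np.float64(-1.5)] t 16.07 open 0.0372
tr [-6.623  0.256  5.306] rot [  0.071 -18.835   0.048] rows>=15.8
tr [-6.623  0.256  5.306] rot [-0.001  0.004  0.073] rows>=6.1
```

View pics/w15_b.png

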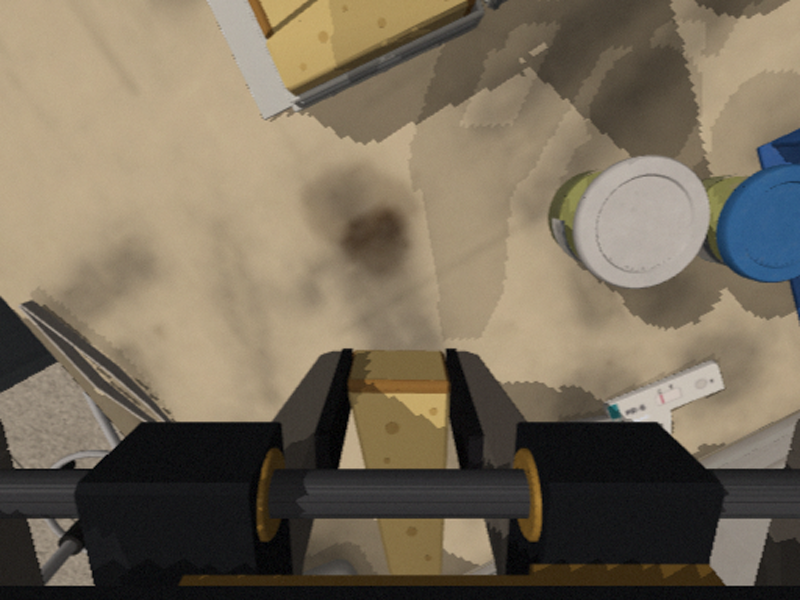

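Run:
```python
from h import *
import pickle
P=pickle.load(open('pics/w15.pkl','rb'))
R,p=toolR()
o=np.array(P['pose'])[:3,3]
for u,v in np.array([(449,382),(441,574),(350,382),(388,574),(400,382)])/1.5625:
    oo,d=ray(P,u,v); oc=R.inv().apply(oo-p); dc=R.inv().apply(d); t=(-.0193-oc[1])/dc[1]; print(((oc+dc*t)*1000).round(1))
```

```text
[ 19.9 -19.3   3.9]
[ 19.3 -19.3 -82.9]
[-16.1 -19.3   3.9]
[ -2.7 -19.3 -82.9]
[  2.1 -19.3   3.9]
```

```bash
python3 -m jog '[{"hand":0,"translation":[-0.6,0,0.4],"delta_rot":[0,-1.15,0]},{"hand":0,"translation":[-1.2,0,0.9],"delta_rot":[0,-2.3,0]},{"hand":0,"translation":[-1.8,0,1.4],"delta_rot":[0,-3.45,0]},{"hand":0,"translation":[-2.4,0,1.8],"delta_rot":[0,-4.6,0]},{"hand":0,"translation":[-3,0,2.2],"delta_rot":[0,-5.75,0]}]'
python3 - <<'E'
from h import *
st();gob(-.165,.042,.07,np.pi)
E
```

```text
clock: 16.48
ee_pos: [0.4879, -0.1202, 0.0739]
ee_rot: [-1.569, 0.002, 0.058]
force: [-0.0, -0.0, -1.2]
opening: 0.0368
box xy [-105.9  -83.7] z 73.9 F box [np.float64(-0.0), np.float64(-0.0), np.float64(-1.2)] t 16.48 open 0.0368
tr [-1.068  0.141  4.505] rot [-2.6000e-02 -1.3028e+01 -5.0000e-03] rows>=10.9
```

```bash
python3 -m jog '[{"hand":0,"translation":[-0.4,0,0.6],"delta_rot":[0,-1.15,0]},{"hand":0,"translation":[-0.8,0,1.2],"delta_rot":[0,-2.3,0]},{"hand":0,"translation":[-1.1,0,1.8],"delta_rot":[0,-3.45,0]},{"hand":0,"translation":[-1.1,0,2.4],"delta_rot":[0,-4.6,0]},{"hand":0,"translation":[-1.1,0,3],"delta_rot":[0,-5.75,0]}]'
python3 - <<'E'
from h import *
st();gob(-.165,.042,.07,np.pi)
E
```

```text
clock: 16.9
ee_pos: [0.45, -0.0324, 0.074]
ee_rot: [-1.569, 0.001, 0.66]
force: [0.1, 0.9, -1.4]
opening: 0.0365
box xy [-156.4   -2.4] z 74.0 F box [np.float64(-0.1), np.float64(0.9), np.float64(-1.4)] t 16.9 open 0.0365
tr [0.872 0.136 1.231] rot [-2.500e-02 -7.282e+00 -3.000e-03] rows>=6.1
```

```bash
python3 -m jog '[{"hand":0,"translation":[0.2,0.1,0.3],"delta_rot":[0,-1.15,0]},{"hand":0,"translation":[0.4,0.3,0.6],"delta_rot":[0,-2.3,0]},{"hand":0,"translation":[0.6,0.5,0.9],"delta_rot":[0,-3.45,0]},{"hand":0,"translation":[0.8,0.7,1.1],"delta_rot":[0,-4.6,0]},{"hand":0,"translation":[0.87,0.9,1.2],"delta_rot":[0,-5.75,0]}]' >/dev/null
python3 - <<'E'
from h import *
st();gob(-.165,.042,.04,np.pi)
E
```

```text
box xy [-163.7   41.4] z 46.9 F box [np.float64(0.4), np.float64(-0.0), np.float64(-1.1)] t 17.32 open 0.0368
tr [0.012 0.229 0.047] rot [-0.023 -1.519  0.004] rows>=1.3
```

```bash
python3 -m jog '[{"hand":0,"translation":[0,0.1,0],"delta_rot":[0,-1,0]},{"hand":0,"translation":[0,0.2,0],"delta_rot":[0,-1.52,0]},{"hand":0,"translation":[0,0.2,0],"delta_rot":[0,-1.52,0]}]' >/dev/null
python3 snap.py wrist w16
python3 - <<'E'
from h import *
st();gob(-.165,.042,.04,np.pi)
E
```

```text
box xy [-163.5   40.5] z 41.2 F box [np.float64(0.3), np.float64(-0.9), np.float64(-0.8)] t 17.62 open 0.0368
tr [0.049 0.04  0.05 ] rot [-0.025 -0.077  0.003] rows>=0.1
```

View pics/w16_b.png

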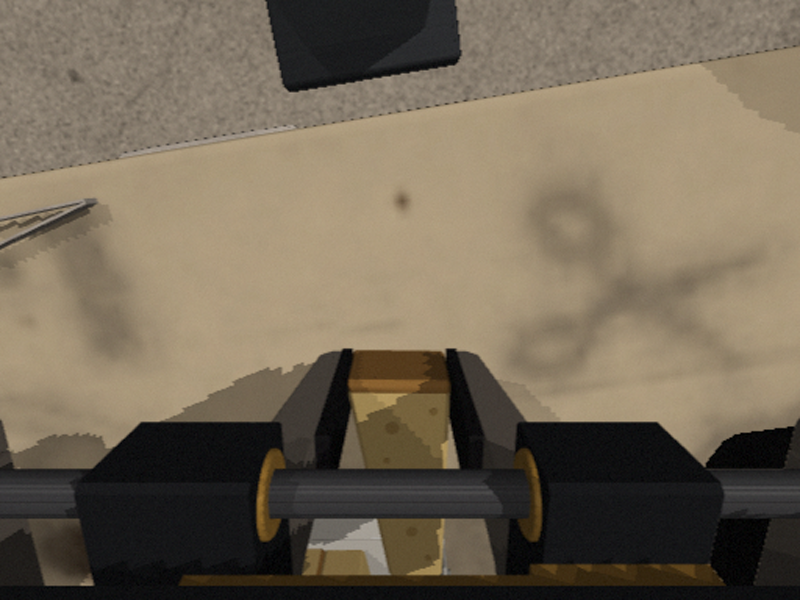

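```bash
python3 -m jog '[{"hand":0,"translation":[0,0.8,-0.6],"delta_rot":[0,-0.07,0]},{"hand":0,"translation":[0,0.82,-1.2],"delta_rot":[0,-0.07,0]},{"hand":0,"translation":[0,0.82,-1.9],"delta_rot":[0,-0.07,0]},{"hand":0,"translation":[0,0.82,-2.0],"delta_rot":[0,-0.07,0]}]' >/dev/null
python3 snap.py scene s17;python3 snap.py top t17
python3 - <<'E'
from h import *
st();gob(-.061,.040,.0165,np.pi)
im=cv2.imread('pics/s17.png');a=im[150:230,230:310]
b=cv2.imread('pics/t17.png')[130:230,260:350]
cv2.imwrite('pics/v17.png',np.hstack([cv2.resize(a,(400,400),interpolation=cv2.INTER_CUBIC),cv2.resize(b,(360,400),interpolation=cv2.INTER_CUBIC)]))
E
```

```text
box xy [-101.8   39.8] z 18.0 F box [np.float64(-1.6), np.float64(-0.3), np.float64(-0.8)] t 18.05 open 0.037
tr [ 0.008  0.051 -1.359] rot [ 0.003 -0.006  0.   ] rows>=1.0
```

View pics/v17.png

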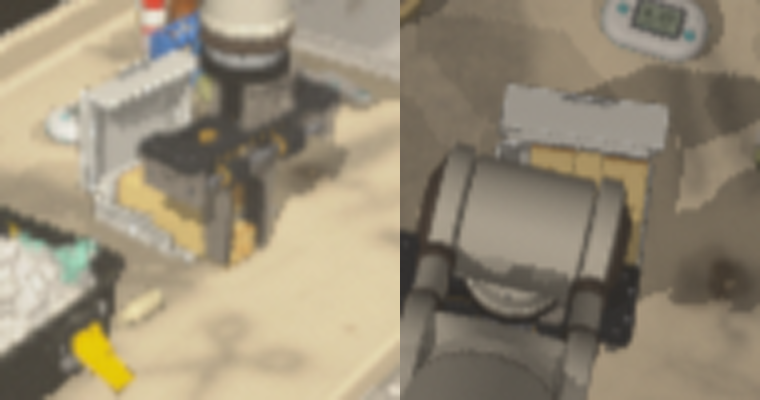

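```bash
python3 -m jog '[{"hand":0,"translation":[0,0.05,-0.4],"delta_rot":[0,0,0]},{"hand":0,"translation":[0,0.05,-0.8],"delta_rot":[0,0,0]},{"hand":0,"translation":[0,0.05,-1.1],"delta_rot":[0,0,0]},{"hand":0,"translation":[0,0.05,-1.3],"delta_rot":[0,0,0]},{"hand":0,"translation":[0,0.05,-1.3],"delta_rot":[0,0,0]}]'
python3 snap.py scene s18
python3 - <<'E'
from h import *
st()
im=cv2.imread('pics/s18.png');a=im[150:230,230:310]
cv2.imwrite('pics/v18.png',cv2.resize(a,(560,560),interpolation=cv2.INTER_CUBIC))
E
```

```text
clock: 18.47
ee_pos: [0.5488, -0.0043, 0.0169]
ee_rot: [-1.572, 0.0, 1.423]
force: [-0.2, 1.9, -1.2]
opening: 0.037
box xy [-63.4  40. ] z 16.8 F box [np.float64(-0.1), np.float64(-0.3), np.float64(-1.1)] t 18.52 open 0.0372
```

View pics/v18.png

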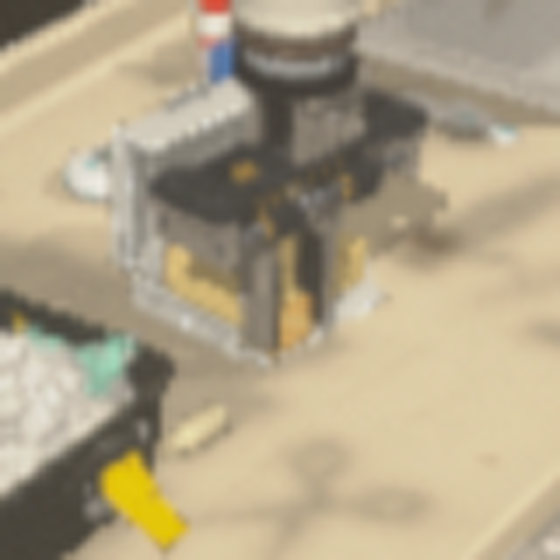

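```bash
python3 -m jog '[{"hand":0,"translation":[0,0.09,0],"delta_rot":[0,0,0]},{"hand":0,"translation":[0,0.09,0],"delta_rot":[0,0,0]},{"hand":0.55,"translation":[0,0.09,0],"delta_rot":[0,0,0]},{"hand":0.55,"translation":[0,0.09,0],"delta_rot":[0,0,0]},{"hand":0.55,"translation":[0,-0.5,0],"delta_rot":[0,0,0]}]'
python3 -m jog '[{"hand":0.55,"translation":[0,-1.2,0],"delta_rot":[0,0,0]},{"hand":0.55,"translation":[0,-2.0,0],"delta_rot":[0,0,0]},{"hand":0,"translation":[0,-2.4,1],"delta_rot":[0,0,0]},{"hand":0,"translation":[0,-2.4,2.2],"delta_rot":[0,0,0]},{"hand":0,"translation":[0,-2.4,3],"delta_rot":[0,0,0]}]'
python3 - <<'E'
from h import *
st();gob(-.12,.042,.12)
E
```

```text
clock: 18.93
ee_pos: [0.5456, -0.0036, 0.0289]
ee_rot: [-1.565, -0.001, 1.423]
force: [-0.8, 0.9, -1.5]
opening: 0.0504
clock: 19.35
ee_pos: [0.4581, 0.0094, 0.1044]
ee_rot: [-1.572, 0.0, 1.424]
force: [-1.3, 0.7, -0.7]
opening: 0.033
box xy [-154.5   40. ] z 104.4 F box [np.float64(-1.4), np.float64(0.5), np.float64(-0.7)] t 19.35 open 0.033
tr [ 0.065 -0.519 -1.151] rot [-1.0000e-03 -2.9992e+01 -2.4000e-02] rows>=25.1
```

```bash
for i in 1 2 3 4; do python3 -m jog '[{"hand":0,"translation":[0,0,0],"delta_rot":[0,1.19,0]},{"hand":0,"translation":[0,0,0],"delta_rot":[0,2.38,0]},{"hand":0,"translation":[0,0,0],"delta_rot":[0,3.57,0]},{"hand":0,"translation":[0,0,0],"delta_rot":[0,4.76,0]},{"hand":0,"translation":[0,0,0],"delta_rot":[0,5.95,0]}]' | grep rot; done
python3 - <<'E'
from h import *
st();gob(-.12,.042,.06)
E
```

```text
ee_rot: [-1.572, -0.001, 0.794]
ee_rot: [-1.571, -0.001, 0.171]
ee_rot: [-1.571, -0.001, -0.452]
ee_rot: [-1.57, -0.001, -1.075]
box xy [-153.1   39.9] z 103.8 F box [np.float64(-1.0), np.float64(0.1), np.float64(0.3)] t 21.02 open 0.0004
tr [0.606 1.46  0.923] rot [-9.000e-03  6.147e+00  3.000e-03] rows>=5.2
```

```bash
python3 -m jog '[{"hand":0,"translation":[0,0,0],"delta_rot":[0,1.19,0]},{"hand":0,"translation":[0,0,0],"delta_rot":[0,2.38,0]},{"hand":0,"translation":[0,0,0],"delta_rot":[0,3.57,0]},{"hand":0,"translation":[0,0,0],"delta_rot":[0,4.76,0]},{"hand":0,"translation":[0,0,0],"delta_rot":[0,5.95,0]}]' | grep rot
python3 -m jog '[{"hand":0,"translation":[0,0,0],"delta_rot":[0,0.2,0]},{"hand":0,"translation":[0,0,0],"delta_rot":[0,0.2,0]}]' | grep rot
python3 snap.py wrist w19
python3 - <<'E'
from h import *
st();gob(-.1,.042,.013)
E
```

```text
ee_rot: [-1.57, -0.0, -1.698]
ee_rot: [-1.57, 0.0, -1.711]
box xy [-153.    39.9] z 103.8 F box [np.float64(-0.1), np.float64(0.4), np.float64(0.5)] t 21.65 open -0.0001
tr [-0.055  3.027  1.765] rot [-0.01   0.084 -0.   ] rows>=2.5
```

View pics/w19_b.png

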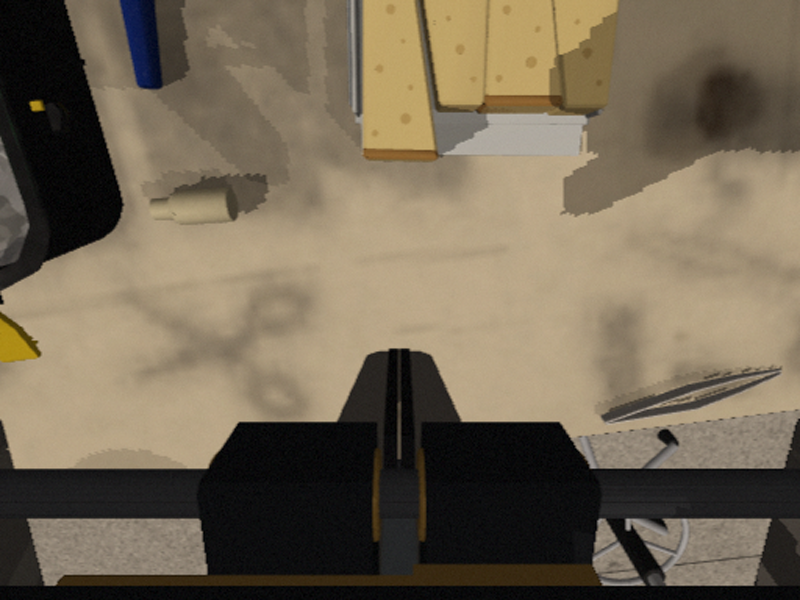

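```bash
python3 -m jog '[{"hand":0,"translation":[-0.05,1,0.6],"delta_rot":[0,0.08,0]},{"hand":0,"translation":[-0.05,2,1.2],"delta_rot":[0,0.08,0]},{"hand":0,"translation":[-0.05,2.9,1.7],"delta_rot":[0,0.08,0]},{"hand":0,"translation":[-0.05,2.95,1.7],"delta_rot":[0,0.08,0]}]' | grep force
python3 -c "
from h import *
st()"
python3 -m jog '[{"hand":0,"translation":[0,0,0.3],"delta_rot":[0,0,0]},{"hand":0,"translation":[0,0,0.55],"delta_rot":[0,0,0]},{"hand":0,"translation":[0,0,0.8],"delta_rot":[0,0,0]}]' | grep force
python3 -c "
from h import *
st()"
python3 -m jog '[{"hand":0,"translation":[0,0,0.15],"delta_rot":[0,0,0]},{"hand":0,"translation":[0,0,0.3],"delta_rot":[0,0,0]}]' | grep force
python3 -c "
from h import *
st()"
python3 snap.py wrist w20
```

```text
force: [-0.9, 0.1, -0.1]
box xy [-104.4   41.7] z 9.8 F box [np.float64(-0.9), np.float64(-0.0), np.float64(-0.1)] t 21.98 open 0.0007
force: [-0.8, 0.8, -1.2]
box xy [-77.   41.6] z 16.5 F box [np.float64(-0.9), np.float64(0.7), np.float64(-1.2)] t 22.23 open 0.0002
force: [-1.4, 0.3, 0.2]
box xy [-68.1  41.6] z 16.4 F box [np.float64(-1.4), np.float64(0.1), np.float64(0.2)] t 22.4 open 0.0004
```

View pics/w20_b.png

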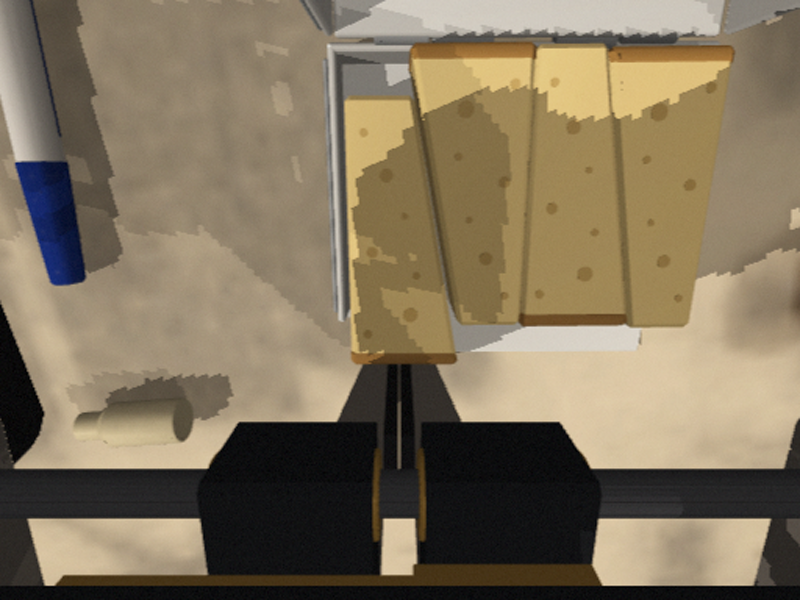

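```bash
python3 -m jog '[{"hand":0,"translation":[0,0,0.12],"delta_rot":[0,0,0]},{"hand":0,"translation":[0,0,0.24],"delta_rot":[0,0,0]}]' | grep force
python3 -c "
from h import *
st()"
python3 -m jog '[{"hand":0,"translation":[0,0,0.08],"delta_rot":[0,0,0]},{"hand":0,"translation":[0,0,0.1],"delta_rot":[0,0,0]}]' | grep force
python3 -c "
from h import *
st()"
```

```text
force: [-0.8, -0.0, 1.9]
box xy [-61.7  41.6] z 15.6 F box [np.float64(-0.8), np.float64(-0.2), np.float64(1.9)] t 22.62 open 0.0004
force: [-1.9, 0.6, 1.0]
box xy [-58.3  41.6] z 15.5 F box [np.float64(-2.0), np.float64(0.3), np.float64(1.0)] t 22.78 open 0.0006
```

```bash
for i in 1 2; do python3 -m jog '[{"hand":0,"translation":[0,0,0.07],"delta_rot":[0,0,0]},{"hand":0,"translation":[0,0,0.07],"delta_rot":[0,0,0]}]' | grep force
python3 -c "
from h import *
st()"; done
```

```text
force: [0.1, -0.2, 0.2]
box xy [-56.2  41.5] z 15.3 F box [np.float64(0.1), np.float64(-0.2), np.float64(0.2)] t 22.95 open 0.0003
force: [-1.9, 1.3, 0.5]
box xy [-54.4  41.7] z 15.2 F box [np.float64(-2.1), np.float64(1.0), np.float64(0.5)] t 23.12 open 0.0005
```

```bash
for i in 1; do python3 -m jog '[{"hand":0,"translation":[0,0,0.05],"delta_rot":[0,0,0]},{"hand":0,"translation":[0,0,0.05],"delta_rot":[0,0,0]}]' | grep force
python3 -c "
from h import *
st()"; done
python3 snap.py wrist w21
```

```text
force: [-1.4, 1.5, 0.7]
box xy [-53.   41.7] z 15.2 F box [np.float64(-1.6), np.float64(1.3), np.float64(0.7)] t 23.28 open 0.0005
```

View pics/w21_b.png

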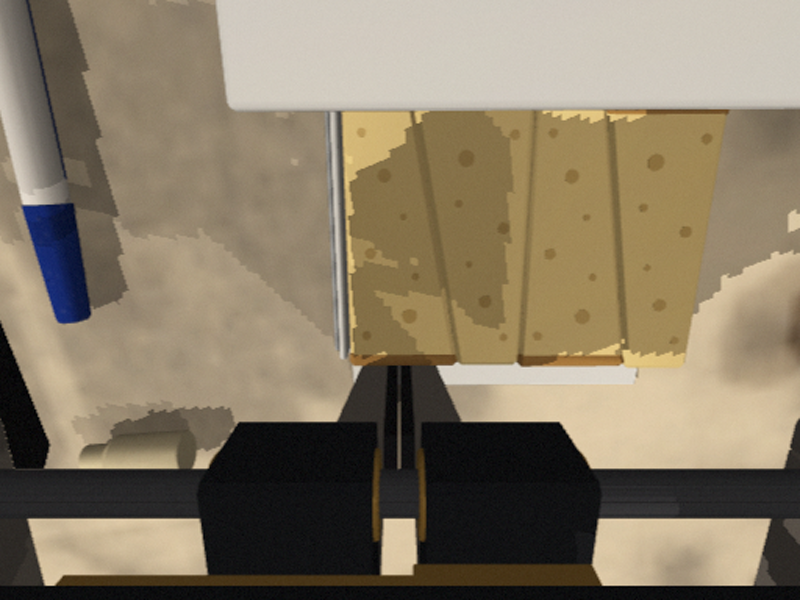

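```bash
python3 -m jog '[{"hand":0,"translation":[0,0,0.02],"delta_rot":[0,0,0]},{"hand":0,"translation":[0,0,0.02],"delta_rot":[0,0,0]}]' | grep force
python3 -c "
from h import *
st()"
```

```text
force: [-2.8, 2.6, 1.3]
box xy [-52.9  41.7] z 15.2 F box [np.float64(-3.2), np.float64(2.2), np.float64(1.3)] t 23.5 open 0.0004
```

```bash
python3 -m jog '[{"hand":0,"translation":[0,0,-0.6],"delta_rot":[0,0,0]},{"hand":0,"translation":[1.2,0,-0.6],"delta_rot":[0,0,0]},{"hand":0,"translation":[2.65,0,-0.6],"delta_rot":[0,0,0]},{"hand":0,"translation":[2.65,0,-0.4],"delta_rot":[0,0,0]},{"hand":0,"translation":[2.65,0,-0.2],"delta_rot":[0,0,0]}]' | grep force
python3 -c "
from h import *
st()"
```

```text
force: [0.3, -0.2, 0.0]
box xy [-57.2 -40.2] z 15.9 F box [np.float64(0.4), np.float64(-0.1), np.float64(0.0)] t 23.92 open 0.0004
```

```bash
for i in 1 2 ; do python3 -m jog '[{"hand":0,"translation":[0,0,0.07],"delta_rot":[0,0,0]},{"hand":0,"translation":[0,0,0.07],"delta_rot":[0,0,0]}]' | grep force
python3 -c "
from h import *
st()"; done
```

```text
force: [-0.1, 0.4, 0.9]
box xy [-55.4 -37.2] z 15.5 F box [np.float64(-0.2), np.float64(0.4), np.float64(0.9)] t 24.08 open 0.0006
force: [0.8, 0.2, 0.0]
box xy [-54.2 -36.9] z 15.2 F box [np.float64(0.8), np.float64(0.3), np.float64(0.0)] t 24.25 open 0.0004
```

```bash
for i in 1 ; do python3 -m jog '[{"hand":0,"translation":[0,0,0.05],"delta_rot":[0,0,0]},{"hand":0,"translation":[0,0,0.05],"delta_rot":[0,0,0]}]' | grep force
python3 -c "
from h import *
st()"; done
```

```text
force: [-0.9, 0.3, 0.5]
box xy [-53.2 -37.2] z 15.1 F box [np.float64(-0.9), np.float64(0.2), np.float64(0.5)] t 24.42 open 0.0001
```

```bash
python3 -m jog '[{"hand":0,"translation":[0,0,0.02],"delta_rot":[0,0,0]},{"hand":0,"translation":[0,0,-0.5],"delta_rot":[0,0,0]},{"hand":0,"translation":[-0.5,-1.2,-0.9],"delta_rot":[0,0,0]},{"hand":0,"translation":[-0.9,-2.5,-1.1],"delta_rot":[0,0,0]},{"hand":0,"translation":[-1.2,-3.8,-1.1],"delta_rot":[0,0,0]}]' | grep force
python3 -m jog '[{"hand":0,"translation":[0,-1.3,0],"delta_rot":[0,0,0]},{"hand":0,"translation":[0,-2.6,0],"delta_rot":[0,0,0]},{"hand":0,"translation":[0,-3.4,0],"delta_rot":[0,0,0]},{"hand":0,"translation":[0,-3.4,0],"delta_rot":[0,0,0]}]' | grep force
python3 snap.py wrist w22
python3 - <<'E'
from h import *
st()
im=cv2.imread('pics/w22.png')
cv2.imwrite('pics/v22.png',cv2.resize(im[10:170,180:360],(720,640),interpolation=cv2.INTER_CUBIC)[:600])
E
```

```text
force: [1.4, -0.1, -0.3]
force: [0.5, -0.9, 1.0]
box xy [-83.7  -2.2] z 235.0 F box [np.float64(0.0), np.float64(0.3), np.float64(-0.7)] t 25.22 open 0.0002
```

View pics/v22.png

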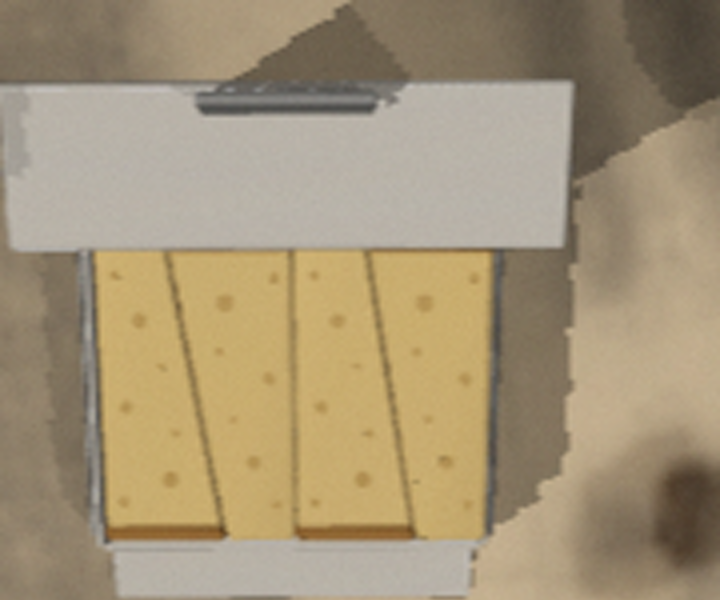

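Run:
```python
from h import *
import pickle
P=pickle.load(open('pics/w22.pkl','rb'))
f=lambda x,y:(180+x/4,10+y/4)
print((tobox(onz(P,np.array([f(118,598),f(470,597)]),0))*1000).round(1))
gob(.108,0,.2)
```

```text
[[-66.4  61.2]
 [-66.2 -61.9]]
tr [-0.089  1.225  6.378] rot [-0.085 -0.023  0.014] rows>=4.7
```

```bash
python3 -m jog '[{"hand":0,"translation":[-0.09,0,1.3],"delta_rot":[0,0,0]},{"hand":0,"translation":[-0.09,0,2.6],"delta_rot":[0,0,0]},{"hand":0,"translation":[-0.09,0,3.9],"delta_rot":[0,0,0]},{"hand":0,"translation":[-0.09,0,5.2],"delta_rot":[0,0,0]},{"hand":0,"translation":[-0.09,0.4,6.4],"delta_rot":[0,0,0]}]' | grep force
python3 -m jog '[{"hand":0,"translation":[0,0.4,0],"delta_rot":[0,0,0]},{"hand":0,"translation":[0,0.4,0],"delta_rot":[0,0,0]}]' | grep force
python3 snap.py scene s23
python3 - <<'E'
from h import *
st();gob(.100,0,.105)
im=cv2.imread('pics/s23.png')
cv2.imwrite('pics/v23.png',cv2.resize(im[110:240,200:350],(690,598),interpolation=cv2.INTER_CUBIC))
E
```

```text
force: [0.4, -0.2, 1.4]
force: [-0.7, 0.9, -1.2]
box xy [103.8   0.5] z 202.3 F box [np.float64(0.1), np.float64(1.0), np.float64(-0.0)] t 25.85 open 0.0006
tr [ 0.021  3.245 -0.104] rot [ 0.071 -0.025 -0.009] rows>=2.3
```

View pics/v23.png

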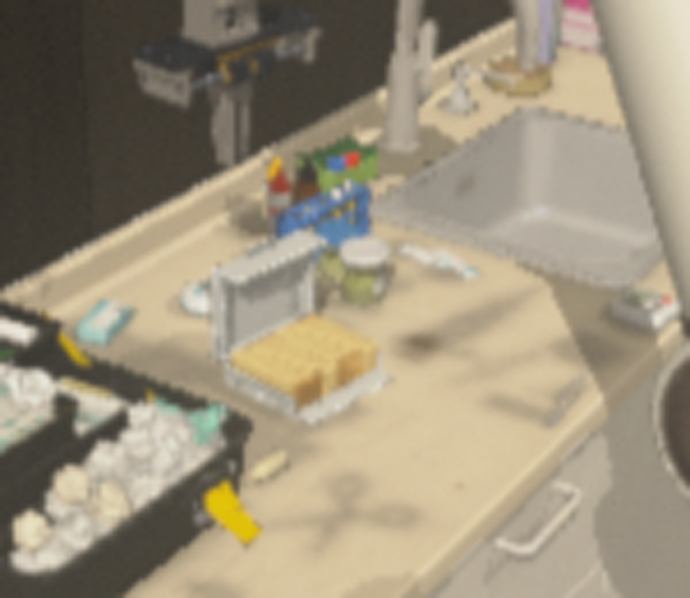

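```bash
python3 -m jog '[{"hand":0,"translation":[0,1.1,0],"delta_rot":[0,0,0]},{"hand":0,"translation":[0,2.2,0],"delta_rot":[0,0,0]},{"hand":0,"translation":[0,3.2,0],"delta_rot":[0,0,0]},{"hand":0,"translation":[0,3.2,-0.1],"delta_rot":[0,0,0]}]' | grep force
python3 -m jog '[{"hand":0,"translation":[0,0,-0.3],"delta_rot":[0,0,0]},{"hand":0,"translation":[0,0,-0.5],"delta_rot":[0,0,0]}]' | grep force
python3 -c "
from h import *
st()"
```

```text
force: [-1.1, 0.8, -0.7]
force: [0.1, 0.3, 0.7]
box xy [87.3  0.5] z 113.7 F box [np.float64(0.0), np.float64(0.3), np.float64(0.7)] t 26.35 open 0.0005
```

```bash
python3 -m jog '[{"hand":0,"translation":[0,0.35,0],"delta_rot":[0,0,0]},{"hand":0,"translation":[0,0.35,-0.15],"delta_rot":[0,0,0]},{"hand":0,"translation":[0,0.35,-0.35],"delta_rot":[0,0,0]},{"hand":0,"translation":[0,0.35,-0.5],"delta_rot":[0,0,0]}]' | grep force
python3 -c "
from h import *
st()"
python3 snap.py wrist w24
```

```text
force: [2.2, -0.0, 1.8]
box xy [73.4  0.4] z 101.9 F box [np.float64(2.2), np.float64(0.3), np.float64(1.8)] t 26.68 open 0.0005
```

View pics/w24_b.png

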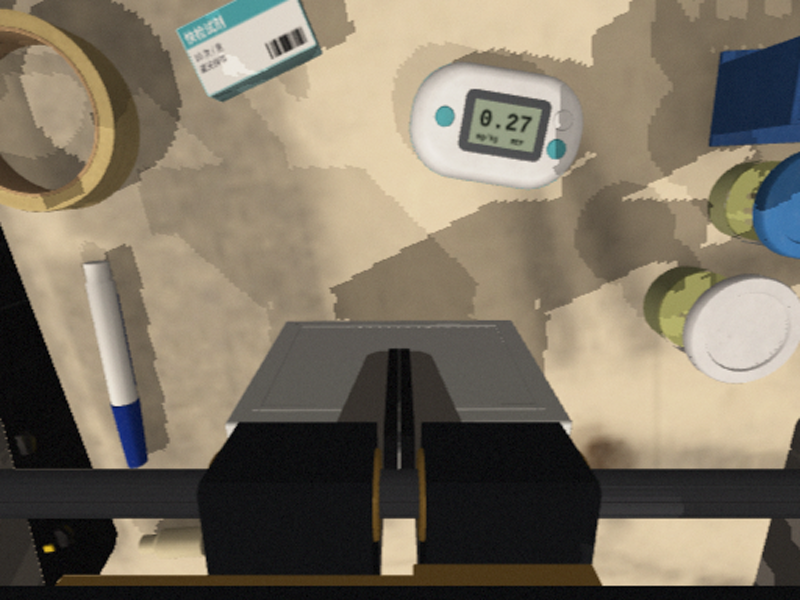

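```bash
python3 -m jog '[{"hand":0,"translation":[0,-0.03,-0.24],"delta_rot":[0,0,0]},{"hand":0,"translation":[0,-0.06,-0.48],"delta_rot":[0,0,0]},{"hand":0,"translation":[0,-0.06,-0.72],"delta_rot":[0,0,0]},{"hand":0,"translation":[0,-0.06,-0.96],"delta_rot":[0,0,0]},{"hand":0,"translation":[0,-0.03,-1.2],"delta_rot":[0,0,0]}]' | grep force
python3 -c "
from h import *
st()"
```

```text
force: [1.4, -0.3, 0.6]
box xy [36.5  0.6] z 101.9 F box [np.float64(1.5), np.float64(-0.1), np.float64(0.6)] t 27.15 open 0.0005
```

```bash
python3 -m jog '[{"hand":0,"translation":[0,0.06,-0.25],"delta_rot":[0,0,0]},{"hand":0,"translation":[0,0.16,-0.5],"delta_rot":[0,0,0]},{"hand":0,"translation":[0,0.3,-0.75],"delta_rot":[0,0,0]},{"hand":0,"translation":[0,0.43,-0.95],"delta_rot":[0,0,0]},{"hand":0,"translation":[0,0.56,-1.15],"delta_rot":[0,0,0]}]' | grep force
python3 -c "
from h import *
st()"
```

```text
force: [1.3, -1.0, -0.4]
box xy [1.9 0.7] z 84.6 F box [np.float64(1.4), np.float64(-0.8), np.float64(-0.4)] t 27.57 open 0.0004
```

```bash
python3 -m jog '[{"hand":0,"translation":[0,0.15,-0.17],"delta_rot":[0,0,0]},{"hand":0,"translation":[0,0.35,-0.33],"delta_rot":[0,0,0]},{"hand":0,"translation":[0,0.58,-0.5],"delta_rot":[0,0,0]},{"hand":0,"translation":[0,0.82,-0.63],"delta_rot":[0,0,0]},{"hand":0,"translation":[0,1.05,-0.73],"delta_rot":[0,0,0]}]' | grep force
python3 -c "
from h import *
st()"
```

```text
force: [-0.6, -0.5, 1.9]
box xy [-20.1   0.7] z 52.5 F box [np.float64(-0.5), np.float64(-0.6), np.float64(1.9)] t 27.98 open 0.0007
```

```bash
python3 -m jog '[{"hand":0,"translation":[0,0.15,-0.05],"delta_rot":[0,0,0]},{"hand":0,"translation":[0,0.28,-0.08],"delta_rot":[0,0,0]},{"hand":0,"translation":[0,0.36,-0.1],"delta_rot":[0,0,0]}]' | grep force
python3 -c "
from h import *
st()"
python3 -m jog '[{"hand":0,"translation":[0,0.06,0],"delta_rot":[0,0,0]},{"hand":0,"translation":[0,0.06,0],"delta_rot":[0,0,0]}]' | grep force
python3 -c "
from h import *
st()"
```

```text
force: [-0.2, 0.7, -0.2]
box xy [-22.6   0.8] z 41.9 F box [np.float64(-0.3), np.float64(0.6), np.float64(-0.2)] t 28.23 open 0.0006
force: [-0.1, 0.7, -1.0]
box xy [-22.    0.7] z 40.8 F box [np.float64(-0.2), np.float64(0.7), np.float64(-1.0)] t 28.4 open 0.0008
```

```bash
for i in 1 2; do python3 -m jog '[{"hand":0,"translation":[0,0.04,0],"delta_rot":[0,0,0]},{"hand":0,"translation":[0,0.04,0],"delta_rot":[0,0,0]}]' | grep force
python3 -c "
from h import *
st()"; done
```

```text
force: [-1.0, 0.8, 3.5]
box xy [-21.5   0.6] z 40.5 F box [np.float64(-1.1), np.float64(0.6), np.float64(3.5)] t 28.57 open 0.0008
force: [-5.5, 0.0, 12.5]
box xy [-21.5   0.7] z 40.4 F box [np.float64(-5.4), np.float64(-0.8), np.float64(12.5)] t 28.73 open 0.0002
```

```bash
python3 -m jog '[{"hand":0,"translation":[0,-0.15,0],"delta_rot":[0,0,0]},{"hand":0,"translation":[0,-1.3,0],"delta_rot":[0,0,0]},{"hand":0,"translation":[0,-2.6,-1],"delta_rot":[0,0,0]},{"hand":0,"translation":[0,-3.9,-2],"delta_rot":[0,0,0]},{"hand":0,"translation":[0,-4.8,-3],"delta_rot":[0,0,0]}]' | grep force
python3 -m jog '[{"hand":0,"translation":[0,-1,-0.8],"delta_rot":[0,0,0]},{"hand":0,"translation":[0,-1,-0.8],"delta_rot":[0,0,0]},{"hand":0,"translation":[0,-1,-0.8],"delta_rot":[0,0,0]}]' | grep force
python3 snap.py wrist w25; python3 snap.py scene s25
python3 - <<'E'
from h import *
st()
im=cv2.imread('pics/w25.png')
cv2.imwrite('pics/v25.png',cv2.resize(im[0:170,160:340],(635,600),interpolation=cv2.INTER_CUBIC))
im=cv2.imread('pics/s25.png')
cv2.imwrite('pics/v25s.png',cv2.resize(im[150:230,230:310],(600,600),interpolation=cv2.INTER_CUBIC))
E
```

```text
force: [0.0, -1.6, 1.2]
force: [0.8, 0.7, 0.0]
box xy [-126.7    0.9] z 202.0 F box [np.float64(1.6), np.float64(-0.1), np.float64(-1.1)] t 29.5 open 0.0007
```

View pics/v25.png

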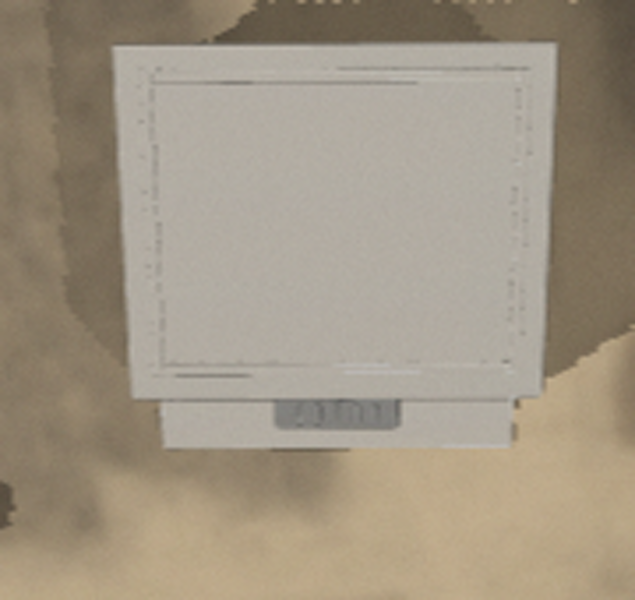

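View pics/v25s.png

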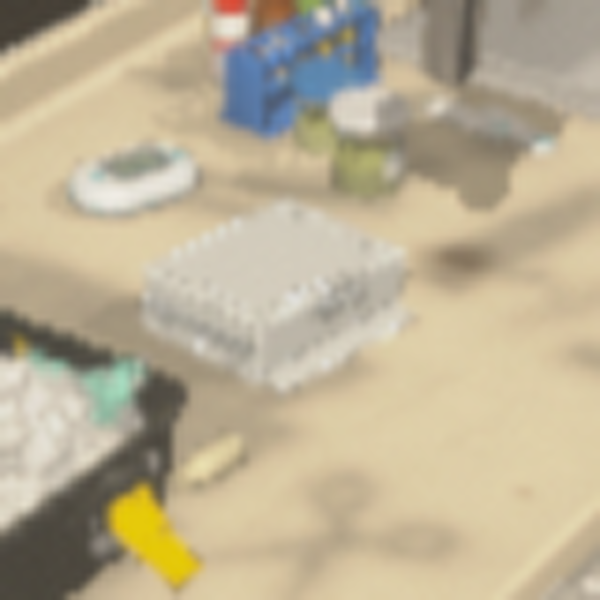

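Run:
```python
from h import *
import pickle
P=pickle.load(open('pics/w25.pkl','rb'))
f=lambda x,y:(160+x/3.528,y/3.529)
print((tobox(onz(P,np.array([f(133,399),f(543,396),f(556,43),f(113,46)]),.04))*1000).round(1))
print((tobox(onz(P,np.array([f(164,447),f(512,447)]),0))*1000).round(1))
```

```text
[[-49.3  64. ]
 [-48.5 -63.9]
 [ 49.1 -62.6]
 [ 48.4  64.6]]
[[-65.5  61.4]
 [-65.6 -61.6]]
```

```bash
python3 -c "
from plant import *
print(job_done())"
```

```text
the job is handed in; nothing more can be done
None
```

I packed both loose wedges in beside the first two, head to tail, closed the lid and backed the arm off. I handed the job in at about 29.5 s of the 72 s allowed.

I pushed the two wedges already in the box against the -y wall first. The third wedge went in broad end to the back and the fourth narrow end first. I pushed each home with the closed fingers.

**Wedges:** the last picture before closing showed all four wedges side by side with no visible gaps, their fronts level inside the mouth. When I pushed the third and fourth home, the fingers stopped at the same depth (box x -52.9 mm) at about 3 to 4 N.

**Lid:** it closed without a block and went rigid at box z 40.4 mm under 12.5 N, against 40 mm expected. Its corners then measured level, about -49 to +49 mm in x and 128 mm wide, against 99 x 129 mm expected.

**Box and other things:** the box's front lip measured within 1 mm of its first position, so the box did not move. I touched nothing else, and the neighbouring items in view were unmoved.

**Forces:** two sideways pushes briefly read 6 to 6.3 N, the low end of the range where the box starts to slide. The lid press had about 5.5 N of sideways force. None of these moved the box.

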